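Pack a two-layer calorimetry kit box

TASK

Pack the grey kit box on the bench: first stand the thread reel in the small square pocket and set the flat round tin (pale, brass-coloured lid), lid up, in the large pocket at the bottom; then fit the loose divider tray over them, level on its ledges and down inside the rim; last lay the stopwatch from beside the box flat, face up, between the low stops on one side of the tray's handle and the cylinder key flat between the low rails on the other side, so that all is at rest and let go. Do not shift or knock over the battery and the two bottles standing about, and do not push the box about.

Things in the scene. Friction and masses are not known exactly. Their poses are not given: they have to be found in the camera images.
- kit_box: Open grey metal box, outer 110 mm (its x) by 157 mm (its y) by 45 mm high, loose but heavy (1.6 kg), standing on the bench with its x about ahead of the robot. Origin: centre of its underside, z up. Walls 3.5 mm thick, inside 103 by 150 mm, inner floor 6 mm above the underside, rim at 45 mm. Along both short end walls (y = +-67 to +-75 mm) runs a black ledge whose top is 39 mm above the underside. The whole tray goes inside the rim with 3 mm to spare on each side.
- tin_pocket (a point): Centre of the large pocket, on the box's inner floor (box y = -37 mm), axes as the box. 58 by 58 mm, marked by four black corner pieces 10 mm high; the middle 34 mm of each side is open. To the long walls (+-51.5 mm in x) there is 25 mm beside the 52 mm tin for each finger; there is no such room in y.
- reel_pocket (a point): Centre of the small square pocket, on the box's inner floor (box y = +38 mm), axes as the box. 35 by 35 mm inside, closed black walls 3 mm thick and 10 mm high above that floor; fingers must stay above these walls. The long box walls are 51.5 mm off in x.
- tray_seat (a point): Centre of the plane of the ledge tops in the box (39 mm above its underside), axes as the box; the tray's underside centre comes here. The tray may go in either way round (half a turn).
- tray_handle (a point): Middle of the divider tray's upright rib handle, 16 mm above the tray's underside; the tray (0.2 kg, plain aluminium) is a plate 96 mm (x) by 144 mm (y) by 4 mm, starting flat on the bench. The rib at its centre is 34 mm long (x), 9 mm thick (y) and 24 mm high above the plate (top 28 mm above the underside): pinch it along y, from above. Axes: tray's own, z up.
- tray_bottom (a point): Centre of the underside of the divider tray, axes as tray_handle.
- stopwatch_recess (a point): Point on the tray's upper face (4 mm above its underside) at tray y = -37.5 mm: centre of the place for the stopwatch, 66 mm wide in x and 64.5 mm in y between the rib and stops 6 mm high at the four corners; the middle of the +x and -x sides is open (42 mm). Axes as the tray. The stopwatch may lie in any of the four square ways round.
- key_rails (a point): Point on the tray's upper face at tray y = +40 mm: centre of the lane for the key, which runs along the tray's x, 28 mm wide between low rails 6 mm high; the rails stand only at |x| = 29 to 47 mm, the middle is open for fingers. Axes as the tray. The key may point either way.
- tin_mid (a point): Centre (9 mm up) of a flat round screw-lid tin, pale with a brass-coloured lid, 52 mm across, 18 mm high, 50 g (mass varies), starting flat on the bench, lid up (z up). It, the reel or the stopwatch may start in the gap behind the box between balance and controller (y 0.05 to 0.19 m); reach in from the front, best with the jaws in line with x.
- reel_mid (a point): Centre (15 mm up) of a wooden reel of white thread standing upright, 27 mm across, 30 mm high, light. z is its axis.
- stopwatch_mid (a point): Centre (9 mm up) of a black plastic stopwatch lying face up near the box (another, far back at the right, is not meant), 52 mm (x) by 60 mm (y) by 18 mm high body, with rounded corners; a thin button sticks out 6 mm further at +x. z up. Pinch it across x or y; across y leaves it more room between the stops.
- key_mid (a point): Point on the cylinder key's shaft, 3.5 mm up, at half of the key's length: a pale cast key 92 mm long in all (its y, from -46 to +46 mm), lying flat. The shaft (y = -24 to +46 mm) is 10 mm wide and 7 mm high; the ring-shaped square-socket head at the -y end is 22 mm across and 12 mm high. It balances about 12 mm from this point towards the head; pinch it there, across the shaft. z up.
- battery_mid (a point): Centre of a standing block battery, 18 (x) by 27 (y) by 48 mm high. To be left alone.
- amber_bottle_mid (a point): Centre of an amber sample bottle, 33 mm across, 64 mm high, standing. To be left alone.
- white_bottle_mid (a point): Centre of a white sample bottle, 36 mm across, 72 mm high, standing. To be left alone. The free strip of bench is x 0.38 to 0.52 m; the apparatus behind it is over 0.1 m tall.
Not all that is in view belongs to the job. What is shaped like the part that bears stopwatch_mid but turquoise is not meant.

How it is judged:
On the way, in this order (a step that is already met when the one before it is completed fails the run):
1. tin and reel stand in their bottom pockets (horizontal distance between tin_mid and tin_pocket below 0.008 m and z of tin_mid in the frame of tin_pocket between 0.005 and 0.013 m and angle between each of tin_mid, reel_mid's own z axis and vertical below 0.12 rad and horizontal distance between reel_mid and reel_pocket below 0.008 m and z of reel_mid in the frame of reel_pocket between 0.011 and 0.019 m), for 0.2 s.
2. the divider tray sits level on its ledges over the filled bottom layer (all of step 1 and horizontal distance between tray_bottom and tray_seat below 0.007 m and z of tray_bottom in the frame of tray_seat between -0.003 and 0.003 m and angle between tray_bottom's own z axis and vertical below 0.05 rad and angle between the x axis of tray_bottom and the x axis of tray_seat, either way round below 0.09 rad), for 0.2 s.
At the end, for the whole second after the job is handed in: Tin and reel upright in their pockets (8 mm); tray level on its ledges (3 mm high, 7 mm, 0.09 rad); stopwatch flat, face up in its place on the tray (12 mm); key flat in its lane (14 mm, 0.17 rad, either way round); all on their support and at rest (all of step 2 and horizontal distance between stopwatch_mid and stopwatch_recess below 0.012 m and z of stopwatch_mid in the frame of stopwatch_recess between 0.005 and 0.0125 m and angle between each of stopwatch_mid, key_mid's own z axis and vertical below 0.1 rad and horizontal distance between key_mid and key_rails below 0.014 m and z of key_mid in the frame of key_rails between 0 and 0.007 m and angle between the y axis of key_mid and the x axis of key_rails, either way round below 0.17 rad and linear speed of each of tin, reel, stopwatch, key, divider_tray below 0.02 m/s); the robot touches nothing.
It fails at once if the battery is shifted by more than 25 mm or tipped (distance of battery_mid from where it was at the start of the episode above 0.025 m or angle between battery_mid's own z axis and vertical above 0.4 rad).
It fails at once if the amber bottle is shifted by more than 25 mm or tipped (distance of amber_bottle_mid from where it was at the start of the episode above 0.025 m or angle between amber_bottle_mid's own z axis and vertical above 0.4 rad).
It fails at once if the white bottle is shifted by more than 25 mm or tipped (distance of white_bottle_mid from where it was at the start of the episode above 0.025 m or angle between white_bottle_mid's own z axis and vertical above 0.4 rad).
It fails at once if the box is pushed more than 40 mm (distance of kit_box from where it was at the start of the episode above 0.04 m).
It also fails if it takes over 72 s, if anything falls off the work surface, if the arm or the gripper's body presses on something with over 40 N, if the wrist force passes 120 N, or if a joint passes its speed limit or range.

ROBOT

A 6-joint arm with a two-finger parallel gripper is mounted at the origin on a cart in front of the work surface, level with it; the furniture and walls round the work are solid. World frame = base frame: x ahead of the robot, y to its left, z up, the work surface at z = 0. Lengths are in m, angles in rad, forces in N, time in s.
With the tool pointing down it reaches from about 0.275 to 0.85 m from the base axis. Payload 19 kg.
Tool frame: the origin (TCP) lies on the mounting face of the last link; the fingertips stand 173 mm ahead of it and the grasp point (between the pads) lies 155 mm ahead of it; x points along the fingers, y is the direction in which the jaws open and shut, and the axes are right-handed (so a half turn about x gives the same grasp; the last joint's range is limited). The gripper opens to 85 mm and grips with 20 to 120 N. Pads are 22 mm wide; open, the fingers measure 114 mm over their backs; the gripper's body (76 mm by 85 mm) begins 54 mm behind the grasp point. The pads swing forward as they close: fully open they stand 13 mm farther back than shut.
Start: joints at [1.081, 0.15, 1.437, -0, 1.554, -0.134], TCP at [0.2, 0.539, 0.405] pointing down, gripper open.
Joint ranges: [-2.8, 2.8], [-0.68, 2.1], [0.12, 2.68], [-1.39, 4.53], [0.16, 2.79], [-2.81, 2.81]. Speed limits (rad/s): [1.89, 1.89, 2.22, 3.01, 3.01, 3.01].

INTERFACE

Orientations are given as a 3x3 rotation matrix whose columns are the frame's x, y, z axes.
In Python, from rig import readout, vision, job gives the robot as it stands.
- The arm moves only by the tool servo_tool, never from a script. Its argument "steps" is a list that holds one entry, the list of rows, each a list of 5 numbers: the shift along the tool's x, y, z in cm, then the turn about the tool's x in rad, then the closure, from -1 (fully open) to 1 (shut). A call has 1 to 20 rows; each row is the pose to reach, as a shift and turn from the pose commanded when the call began, along the tool's axes at that moment; what a row does not reach only later rows make up. A row lasts 1/12 s, in which the tool goes at most 41.7 mm and 7.16 degrees, less where a joint would pass 70% of its speed; a pose out of reach is approached as far as the arm can. A call with a gripper value outside its range is refused whole. The fingers move at their own pace and stop on an object; "grip_force" is the grip in N (left out, the last holds). Time passes only in rows, so rows that repeat a pose let the fingers close. It gives the time, the measured TCP pose, the force and the opening at its end, in the units of the state.
- readout.get_state(): the state, without advancing time (a new reading comes with each control period).
- vision.grab_frame(name): name is "scene" or "side" or "wrist"; returns the picture (384x512x3 uint8, blue, green, red); there is no depth.
- vision.get_calibration(name): a dict with "fx", "fy", "cx", "cy" (pixels), "dist" ([k1, k2, p1, p2, k3] as OpenCV has them; the pictures are not rectified), "xyz" and "attitude" of the camera in the world. Camera axes: x right, y down, z forward; pixel columns grow to the right and rows downward; lengths in m; the calibration is good to about 2 mm. A picture is of the moment at which its call begins: read the wrist's pose just before it. get_calibration takes no time and is no camera call; for the wrist camera it gives the pose at the moment of the call.
- job.finish_job(): hands the job in, once; it reports no verdict.
Trained networks look in the newest picture that a camera, given by its name, has taken for a name from the list of things; names that differ only in an ending like _2 or _b are one class to them, and where a whole thing is asked for, a point or a joint stands for the part that bears it (a point fixed in the world has none). Each returns a list of dicts, best first, with "confidence" (0 to 1); they miss things now and then, are a little off and sometimes report something else, mostly with a low value. They report only what shows in the picture. A call takes as long as a camera call. They do not tell look-alikes from the thing itself.
- vision.spot_in(camera, thing): "position" ([column, row] as shares, 0 to 1, of the picture: columns of its width, rows of its height, amid what is visible of it).
The state is a dict: "time": time; "joint_pos": joint angles; "dq": joint speeds; "tau": joint torques, N m; "ee_pos": TCP position; "tcp_rot": TCP orientation; "wrist_force": force on the tool from outside, world axes, zero at the start; "ft_torque": the same for the moment, N m; "gripper_width": finger opening in m.
Only numpy, scipy, OpenCV 4.12 (cv2) and the standard library are available. Lean on these libraries where they do the work, as an engineer would, in place of code of your own. Each camera call takes 0.05 s, during which the arm holds its last target.

## Working session

There is one attempt and no reset: what is moved stays moved. The work goes in short steps, Python scripts to look and compute and a tool call to move; the robot and the scene stay as the last step left them, time stands still between calls to the robot, and variables do not carry over. Pictures are saved under pics/ and viewed, and the job is handed in when it is done.

Besides the shell and the picture viewer there is one more tool, called in YAML: its name, and indented under it one key for each argument. servo_tool: Moves the arm, as the interface text tells. Its arguments: {"type":"object","properties":{"steps":{"type":"array"},"grip_force":{"type":"number"}},"required":["steps"]}

```bash
mkdir -p pics; ls
cat > h.py <<'E'
import numpy as np, cv2
from rig import readout, vision, job
def cal(n): 
    c=vision.get_calibration(n); 
    K=np.array([[c['fx'],0,c['cx']],[0,c['fy'],c['cy']],[0,0,1]]); 
    return K,np.array(c['dist'],float),np.array(c['xyz'],float),np.array(c['attitude'],float)
def ray(c,uv):
    K,d,p,R=c
    q=cv2.undistortPoints(np.array([[uv]],float),K,d)[0,0]
    return p, R@np.array([q[0],q[1],1])
def at(c,uv,z):
    p,r=ray(c,uv); return p+r*(z-p[2])/r[2]
def proj(c,X):
    K,d,p,R=c
    X=np.atleast_2d(X); Y=(R.T@(X-p).T).T
    return cv2.projectPoints(Y,np.zeros(3),np.zeros(3),K,d)[0][:,0]
def tri(l):
    A=np.zeros((3,3));b=np.zeros(3)
    for c,uv in l:
        p,r=ray(c,uv); r=r/np.linalg.norm(r); M=np.eye(3)-np.outer(r,r); A+=M;b+=M@p
    return np.linalg.solve(A,b)
E
python3 - <<'E'
from h import *
print(readout.get_state())
for n in ['scene','side','wrist']:
    c=vision.get_calibration(n); print(n,c)
    cv2.imwrite(f'pics/{n}0.png',vision.grab_frame(n))
E
```

```text
pics
{'time': 0.0, 'joint_pos': array([ 1.08095502e+00,  1.50978154e-01,  1.43799943e+00,  4.21880430e-07,
        1.55381489e+00, -1.33978938e-01]), 'dq': array([ 0.0005046 , -0.00010603, -0.00107322,  0.00112022, -0.0041438 ,
       -0.00031816]), 'tau': array([ 2.50974372e-03, -7.13049674e+01, -5.70885730e+01, -4.54689018e-05,
        8.80941952e-03,  1.41528244e-05]), 'ee_pos': array([0.2003201 , 0.5389408 , 0.40409554]), 'tcp_rot': array([[-5.64870062e-04,  3.48398506e-01,  9.37346340e-01],
       [-1.05853080e-03,  9.37345757e-01, -3.48398927e-01],
       [-9.99999280e-01, -1.18901010e-03, -1.60688006e-04]]), 'wrist_force': array([ 0.40755865, -0.67642059, -0.21261561]), 'ft_torque': array([ 0.01921581,  0.0274634 , -0.01306607]), 'gripper_width': 0.08508731713887892}
scene {'fx': 364.72482434514586, 'fy': 364.72482434514586, 'cx': 249.64830137350458, 'cy': 187.09520045362024, 'dist': array([-0.0210945,  0.       ,  0.       ,  0.       ,  0.       ]), 'xyz': array([-0.01545202,  1.15408957,  0.72265726]), 'attitude': array([[-0.88587714, -0.22601711,  0.40513944],
       [-0.4
[... 180 characters left out ...]
64735538524153, 'dist': array([0.03050681, 0.        , 0.        , 0.        , 0.        ]), 'xyz': array([ 0.27389643, -1.37199612,  0.63016098]), 'attitude': array([[ 0.97670192, -0.07443917,  0.20127638],
       [-0.21435968, -0.38283112,  0.89860462],
       [ 0.01016348, -0.92081439, -0.38986864]])}
wrist {'fx': 270.9766898731262, 'fy': 270.9766898731262, 'cx': 256.25189816837974, 'cy': 190.1181626877449, 'dist': array([0.00108725, 0.        , 0.        , 0.        , 0.        ]), 'xyz': array([0.13153439, 0.5640779 , 0.37379204]), 'attitude': array([[ 0.34770833,  0.89917901,  0.26566149],
       [ 0.93760029, -0.33280911, -0.10071638],
       [-0.00214749,  0.28410422, -0.958791  ]])}
```

View pics/scene0.png

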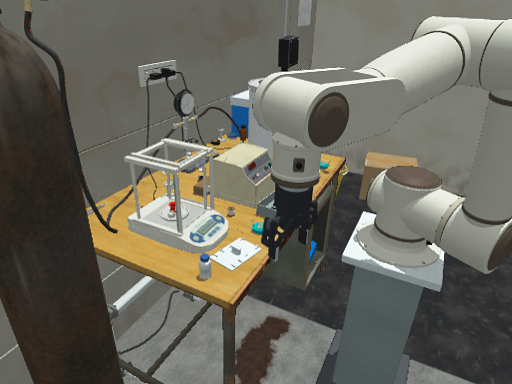

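View pics/side0.png

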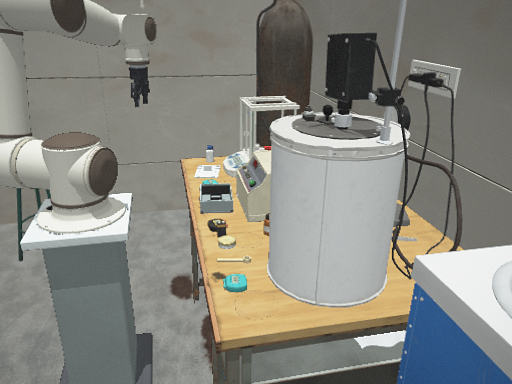

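View pics/wrist0.png

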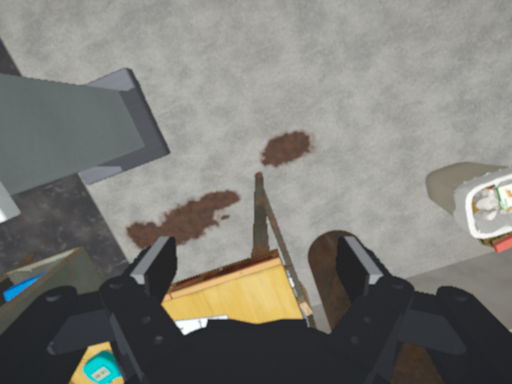

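Run:
```python
from h import *
a=cv2.imread('pics/side0.png')[140:300,170:290]; cv2.imwrite('pics/s1.png',cv2.resize(a,None,fx=3.7,fy=3.7,interpolation=cv2.INTER_CUBIC))
a=cv2.imread('pics/scene0.png')[130:300,170:350]; cv2.imwrite('pics/c1.png',cv2.resize(a,None,fx=3.5,fy=3.5,interpolation=cv2.INTER_CUBIC))
for cam in ['side','scene']:
    c=cal(cam)
    for t in ['kit_box','tray_handle','tin_mid','reel_mid','stopwatch_mid','key_mid','battery_mid','amber_bottle_mid','white_bottle_mid']:
        if cam=='scene' and t=='key_mid': pass
        for r in vision.spot_in(cam,t)[:3]:
            uv=np.array(r['position'])*[512,384]
            print(cam,t,round(r['confidence'],2),uv.round(0),at(c,uv,0.01).round(3))
print(readout.get_state()['time'])
```

```text
side kit_box 0.82 [216. 196.] [0.448 0.034 0.01 ]
side kit_box 0.18 [208. 169.] [0.453 0.318 0.01 ]
side tray_handle 0.88 [208. 171.] [0.45  0.293 0.01 ]
side tin_mid 0.59 [225. 242.] [ 0.431 -0.299  0.01 ]
side stopwatch_mid 0.68 [209. 222.] [ 0.402 -0.162  0.01 ]
side stopwatch_mid 0.55 [236. 280.] [ 0.427 -0.491  0.01 ]
side key_mid 0.65 [236. 261.] [ 0.443 -0.407  0.01 ]
side battery_mid 0.47 [217. 195.] [0.452 0.04  0.01 ]
side battery_mid 0.43 [219. 226.] [ 0.429 -0.195  0.01 ]
side amber_bottle_mid 0.31 [206. 154.] [0.469 0.52  0.01 ]
side amber_bottle_mid 0.28 [207. 168.] [0.451 0.33  0.01 ]
side white_bottle_mid 0.75 [214. 198.] [0.44  0.017 0.01 ]
side white_bottle_mid 0.46 [206. 154.] [0.472 0.527 0.01 ]
scene kit_box 0.58 [266. 208.] [0.487 0.026 0.01 ]
scene tray_handle 0.92 [236. 252.] [0.449 0.332 0.01 ]
scene reel_mid 0.55 [231. 212.] [0.588 0.123 0.01 ]
scene stopwatch_mid 0.68 [257. 225.] [0.46  0.157 0.01 ]
scene battery_mid 0.51 [237. 255.] [0.438 0.343 0.01 ]
scene amber_bottle_mid 0.68 [268. 209.] [0.472 0.034 0.01 ]
scene white_bottle_mid 0.68 [202. 269.] [0.496 0.451 0.01 ]
1.05
```

View pics/s1.png

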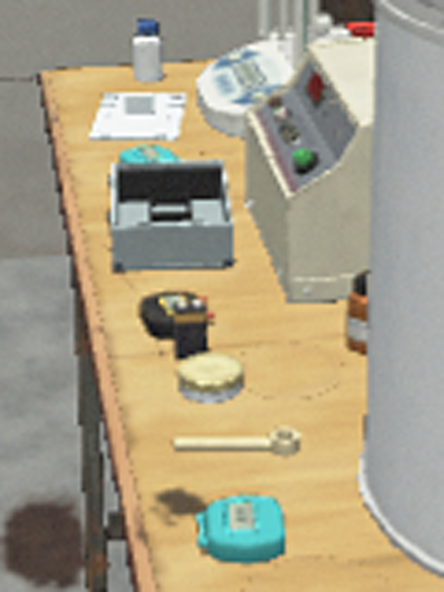

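View pics/c1.png

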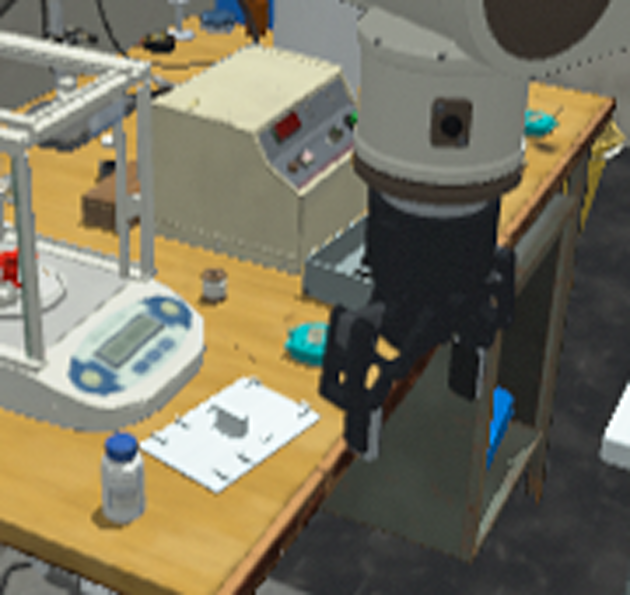

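servo_tool:
  steps:
    - [[-4.6,-19.5,30.7,-0.356,-1],[-4.6,-19.5,30.7,-0.356,-1],[-4.6,-19.5,30.7,-0.356,-1],[-4.6,-19.5,30.7,-0.356,-1],[-4.6,-19.5,30.7,-0.356,-1],[-4.6,-19.5,30.7,-0.356,-1],[-4.6,-19.5,30.7,-0.356,-1],[-4.6,-19.5,30.7,-0.356,-1],[-4.6,-19.5,30.7,-0.356,-1],[-4.6,-19.5,30.7,-0.356,-1],[-4.6,-19.5,30.7,-0.356,-1],[-4.6,-19.5,30.7,-0.356,-1]]

```text
time: 2.05
ee_pos: [0.4201, 0.2492, 0.4506]
tcp_rot: [[-0.0, 0.001, 1.0], [0.0, 1.0, -0.001], [-1.0, 0.0, -0.0]]
wrist_force: [-0.1, -0.1, 0.1]
gripper_width: 0.0855
```

```bash
cat >> h.py <<'E'
import pickle
def snap(n,tag):
    c=cal(n); f=vision.grab_frame(n); cv2.imwrite(f'pics/{tag}.png',f); pickle.dump(c,open(f'pics/{tag}.pkl','wb')); return c,f
E
python3 - <<'E'
from h import *
s=readout.get_state(); print(s['time'],s['ee_pos'],s['tcp_rot'].round(3))
c,f=snap('wrist','w1')
cv2.imwrite('pics/w1b.png',cv2.resize(f,(800,600)))
E
```

```text
2.05 [0.42014129 0.24920546 0.45062286] [[-0.     0.001  1.   ]
 [ 0.     1.    -0.001]
 [-1.     0.    -0.   ]]
```

View pics/w1b.png

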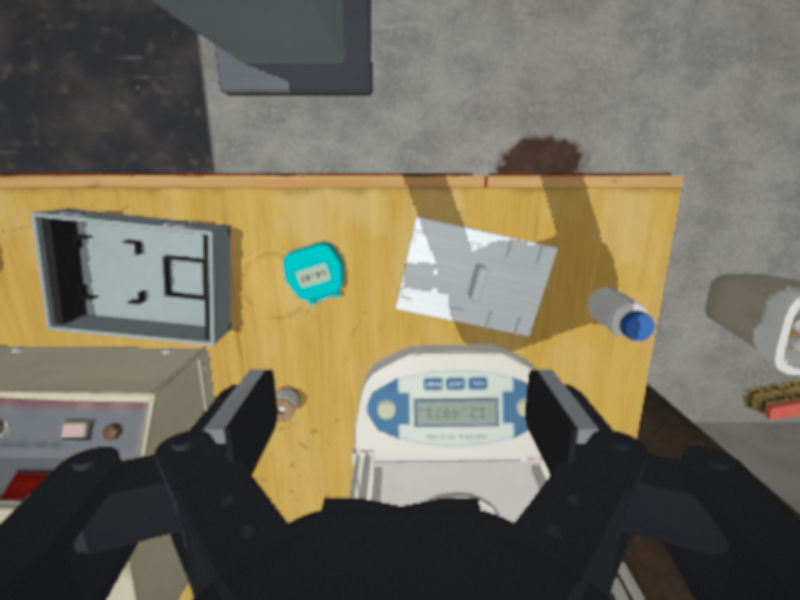

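Run:
```python
from h import *
c=cal('side')
for uv in [(269,270),(271,285),(290,297),(330,303)]: print(at(c,uv,0).round(3))
c=pickle.load(open('pics/w1.pkl','rb'))
for n,uv in dict(box=(137,277),decoy=(313,272),tray=(478,280),wb=(605,300),reel=(287,403)).items():
    print(n,at(c,np.array(uv)*.64,0.01).round(3))
print(c[2])
```

```text
[ 0.524 -0.45   0.   ]
[ 0.512 -0.515  0.   ]
[ 0.545 -0.571  0.   ]
[ 0.63  -0.611  0.   ]
box [ 0.447 -0.013  0.01 ]
decoy [0.442 0.162 0.01 ]
tray [0.45  0.326 0.01 ]
wb [0.471 0.456 0.01 ]
reel [0.589 0.125 0.01 ]
[0.34683682 0.24911249 0.4202489 ]
```

servo_tool:
  steps:
    - [[0,-45,-4,0,-1],[0,-45,-4,0,-1],[0,-45,-4,0,-1],[0,-45,-4,0,-1],[0,-45,-4,0,-1],[0,-45,-4,0,-1],[0,-45,-4,0,-1],[0,-45,-4,0,-1],[0,-45,-4,0,-1],[0,-45,-4,0,-1],[0,-45,-4,0,-1],[0,-45,-4,0,-1],[0,-45,-4,0,-1]]

```text
time: 3.18
ee_pos: [0.3804, -0.2011, 0.4503]
tcp_rot: [[-0.001, 0.001, 1.0], [0.001, 1.0, -0.001], [-1.0, 0.001, -0.001]]
wrist_force: [-0.3, 1.1, -0.3]
gripper_width: 0.0851
```

Run:
```python
from h import *
s=readout.get_state(); print(s['time'],s['ee_pos'],s['tcp_rot'].round(3))
c,f=snap('wrist','w2')
cv2.imwrite('pics/w2b.png',cv2.resize(f,(800,600)))
```

```text
3.1833 [ 0.38044803 -0.20106777  0.45028225] [[-0.001  0.001  1.   ]
 [ 0.001  1.    -0.001]
 [-1.     0.001 -0.001]]
```

View pics/w2b.png

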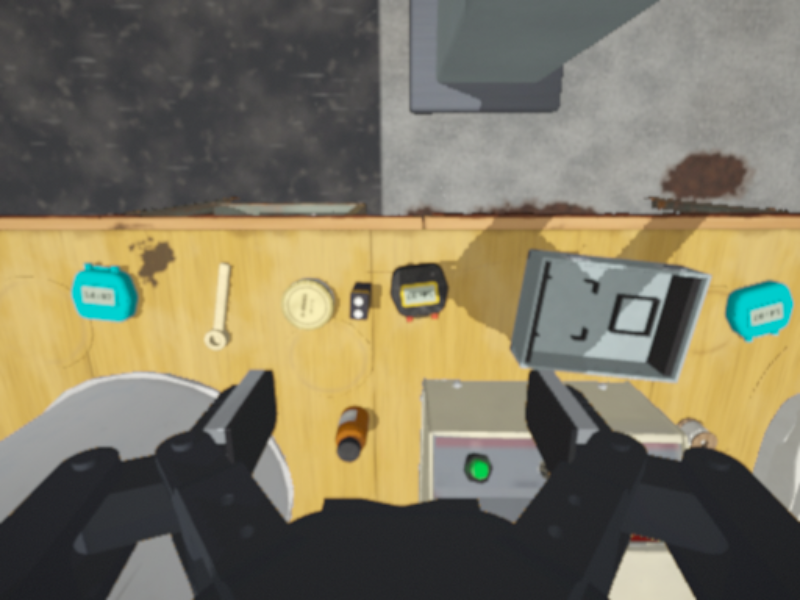

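```bash
cat >> h.py <<'E'
def ortho(tag,z,x0,x1,y0,y1,mm=0.5):
    """rows: x decreasing downward? here row=x0->x1 down, col=y0->y1 right"""
    c=pickle.load(open(f'pics/{tag}.pkl','rb')); f=cv2.imread(f'pics/{tag}.png')
    s=mm/1000; nx=int(round((x1-x0)/s)); ny=int(round((y1-y0)/s))
    X,Y=np.meshgrid(x0+np.arange(nx)*s,y0+np.arange(ny)*s,indexing='ij')
    uv=proj(c,np.stack([X,Y,np.full_like(X,z)],-1).reshape(-1,3)).reshape(nx,ny,2).astype(np.float32)
    return cv2.remap(f,uv[...,0],uv[...,1],cv2.INTER_CUBIC)
def grid(im,x0,y0,mm,step=0.02,up=1):
    im=cv2.resize(im,None,fx=up,fy=up,interpolation=cv2.INTER_CUBIC); s=mm/1000/up
    for k in np.arange(np.ceil(x0/step)*step,x0+im.shape[0]*s,step):
        r=int((k-x0)/s); cv2.line(im,(0,r),(im.shape[1],r),(0,0,255) ,1); cv2.putText(im,f'{k:.2f}',(2,r-2),0,.4,(0,0,255),1)
    for k in np.arange(np.ceil(y0/step)*step,y0+im.shape[1]*s,step):
        q=int((k-y0)/s); cv2.line(im,(q,0),(q,im.shape[0]),(255,0,255),1); cv2.putText(im,f'{k:.2f}',(q+1,10),0,.4,(255,0,255),1)
    return im
E
python3 - <<'E'
from h import *
im=ortho('w2',0.018,.37,.52,-.43,-.13,.5); cv2.imwrite('pics/o1.png',grid(im,.37,-.43,.5,.02,1.3))
im=ortho('w1',0.045,.37,.52,-.12,.12,.5); cv2.imwrite('pics/o2.png',grid(im,.37,-.12,.5,.02,1.5))
im=ortho('w2',0.045,.37,.52,-.12,.12,.5); cv2.imwrite('pics/o3.png',grid(im,.37,-.12,.5,.02,1.5))
E
```

```text
(no output)
```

View pics/o1.png

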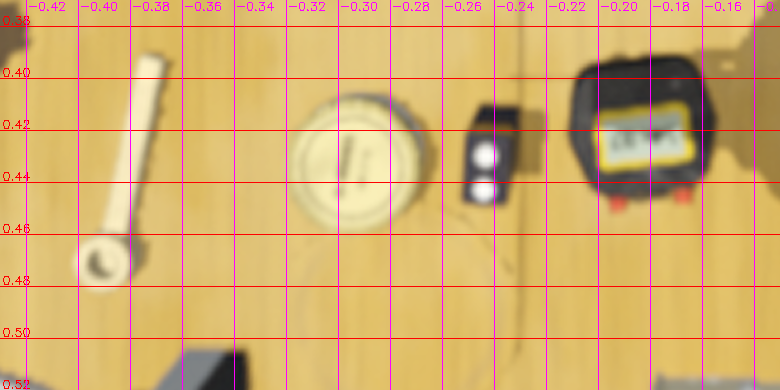

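View pics/o2.png

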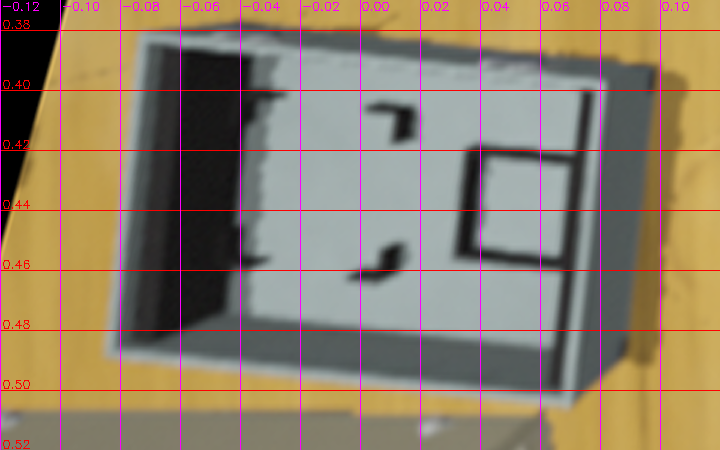

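View pics/o3.png

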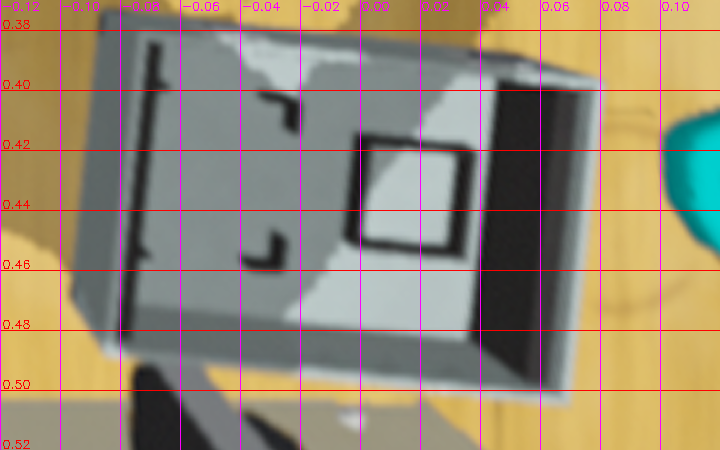

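```bash
cat >> h.py <<'E'
def Rz(a): return np.array([[np.cos(a),-np.sin(a),0],[np.sin(a),np.cos(a),0],[0,0,1]])
def rect(cx,cy,w,h,z): return np.array([[cx+a*w/2,cy+b*h/2,z] for a,b in [(-1,-1),(1,-1),(1,1),(-1,1)]])
def overlay(tag,items,crop,up,out):
    c=pickle.load(open(f'pics/{tag}.pkl','rb')); f=cv2.imread(f'pics/{tag}.png')
    u0,u1,v0,v1=crop
    g=cv2.resize(f[v0:v1,u0:u1],None,fx=up,fy=up,interpolation=cv2.INTER_CUBIC)
    for P,col,closed in items:
        uv=((proj(c,P)+.5-[u0,v0])*up-.5)
        cv2.polylines(g,[np.round(uv*16).astype(np.int32).reshape(-1,1,2)],closed,col,1,cv2.LINE_AA,4)
    cv2.imwrite(f'pics/{out}.png',g)
def pose(P,x,y,a,z=0): return (Rz(a)@np.asarray(P).T).T+[x,y,z]
def circ(r,z,n=40):
    t=np.linspace(0,2*np.pi,n,endpoint=False); return np.stack([r*np.cos(t),r*np.sin(t),np.full(n,z)],1)
def boxitems(x,y,a):
    G=(0,255,0);R=(0,0,255)
    L=[(rect(0,0,.110,.157,.045),G,True),(rect(0,0,.103,.150,.045),G,True),(rect(0,.038,.035,.035,.016),R,True),(rect(0,.038,.041,.041,.016),R,True),(rect(0,-.037,.058,.058,.016),R,True)]
    return [(pose(P,x,y,a),c,k) for P,c,k in L]
E
cat > fb.py <<'E'
from h import *
import sys
from scipy.optimize import least_squares
c1=pickle.load(open('pics/w1.pkl','rb'))
px=lambda r,c:(.37+r/3000,-.12+c/3000)
def img(c,p): return proj(c,[p[0],p[1],.045])[0]
c2=pickle.load(open('pics/w2.pkl','rb'))
O=rect(0,0,.11,.157,.045)
obs=[(c1,0,px(32,140)),(c1,3,px(78,607)),(c1,2,px(408,575)),(c1,1,px(356,104)),(c2,2,px(404,570)),(c2,3,px(78,603)),(c2,1,px(357,103))]
def res(p):
    Q=pose(O,*p); return np.concatenate([proj(c,Q[i])[0]-img(c,q) for c,i,q in obs])
s=least_squares(res,[.443,0,-.1],loss='soft_l1'); print(s.x,res(s.x).round(1))
it=boxitems(*s.x)
overlay('w1',it,(10,160,120,230),5,'b1'); overlay('w2',it,(310,470,145,255),5,'b2')
E
python3 fb.py
```

```text
[ 0.44274998 -0.0016177  -0.1035625 ] [-0.6 -0.5 -0.1  0.1 -0.6 -0.3  0.1  0.4  0.4  0.5  0.8  0.1  0.2  0.2]
```

View pics/b1.png

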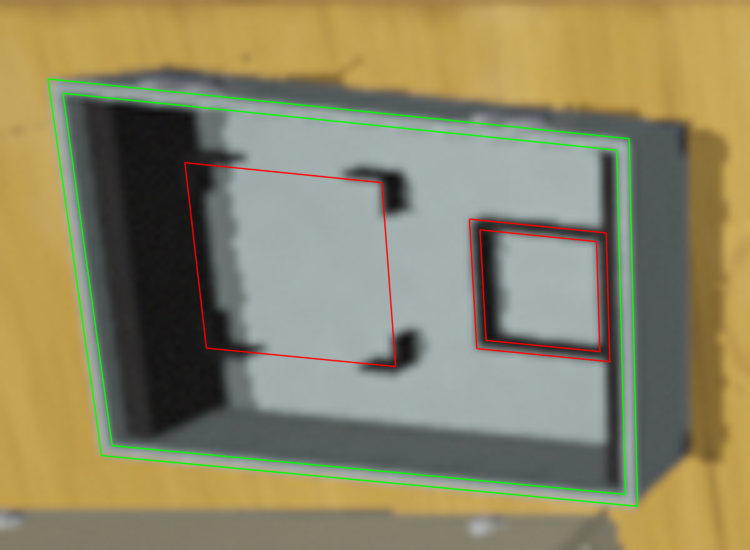

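View pics/b2.png

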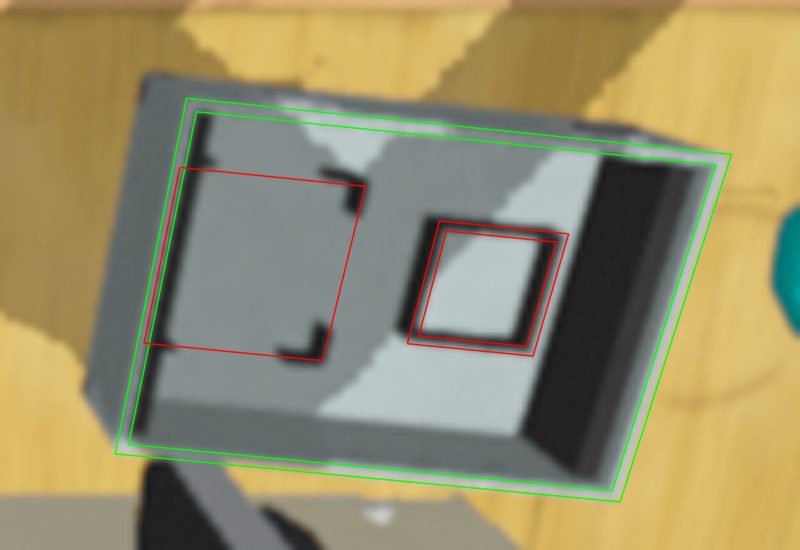

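Run:
```python
from h import *
im=ortho('w2',0.0,.45,.60,-.36,-.2,.5); cv2.imwrite('pics/o4.png',grid(im,.45,-.36,.5,.02,2))
im=ortho('w1',0.0,.5,.62,.08,.2,.5); cv2.imwrite('pics/o5.png',grid(im,.5,.08,.5,.02,2))
im=ortho('w1',0.004,.37,.5,.22,.44,.5); cv2.imwrite('pics/o6.png',grid(im,.37,.22,.5,.02,1.7))
print(readout.get_state()['joint_pos'].round(3))
```

```text
[-0.664 -0.169  1.663  0.     1.649 -2.235]
```

View pics/o4.png

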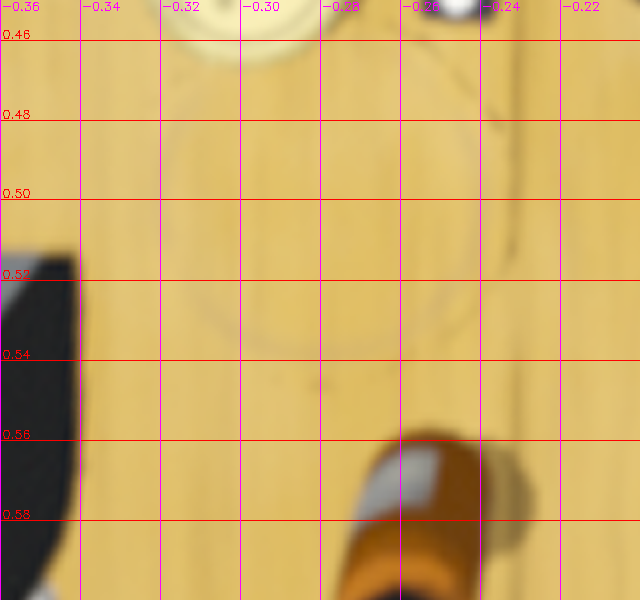

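View pics/o5.png

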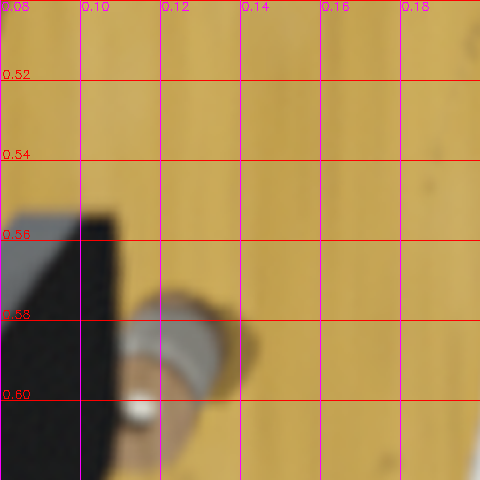

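View pics/o6.png

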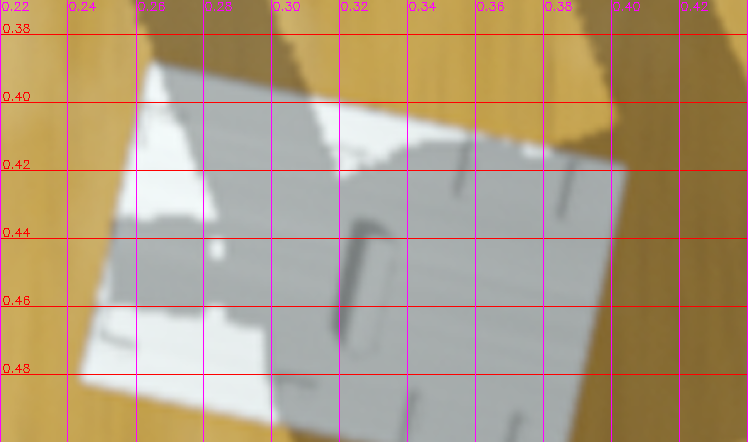

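servo_tool:
  steps:
    - [[10,-9.1,5.5,1.675,-1],[15,-9.1,5.5,1.675,-1],[15,-9.1,5.5,1.675,-1],[15,-9.1,5.5,1.675,-1],[15,-9.1,5.5,1.675,-1],[15,-9.1,5.5,1.675,-1],[15,-9.1,5.5,1.675,-1],[15,-9.1,5.5,1.675,-1],[15,-9.1,5.5,1.675,-1],[15,-9.1,5.5,1.675,-1],[15,-9.1,5.5,1.675,-1],[15,-9.1,5.5,1.675,-1],[15,-9.1,5.5,1.675,-1],[15,-9.1,5.5,1.675,-1],[15,-9.1,5.5,1.675,-1],[15,-9.1,5.5,1.675,-1]]

```text
time: 4.57
ee_pos: [0.436, -0.2901, 0.3009]
tcp_rot: [[0.0, 0.995, -0.099], [-0.0, -0.099, -0.995], [-1.0, 0.0, 0.0]]
wrist_force: [-0.9, 0.7, -0.7]
gripper_width: 0.0854
```

```bash
cat >> h.py <<'E'
def go(x,y,z,a):
    """shift (cm) and turn for target TCP world xyz and world angle a of tool y"""
    s=readout.get_state(); R=s['tcp_rot']; d=np.array([x,y,z])-s['ee_pos']
    c=np.arctan2(R[1,1],R[0,1]); t=-((a-c+np.pi)%(2*np.pi)-np.pi)
    print('t',s['time'],'at',s['ee_pos'].round(4),'ang',round(c,3),'shift',(R.T@d*100).round(2),'turn',round(t,3))
E
python3 - <<'E'
from h import *
s=readout.get_state(); print(s['time'],s['ee_pos'],s['tcp_rot'].round(3))
c,f=snap('wrist','w3')
print([(r['confidence'],np.array(r['position'])*[512,384]) for r in vision.spot_in('wrist','tin_mid')])
overlay('w3',[(pose(circ(.026,.018),.435,-.2925,0),(0,0,255),True)],(0,512,0,384),1.5,'w3b')
go(.435,-.2925,.174,-.104)
E
```

```text
4.5667 [ 0.43603499 -0.29008389  0.30093574] [[ 0.     0.995 -0.099]
 [-0.    -0.099 -0.995]
 [-1.     0.     0.   ]]
[(0.92, array([255.6928, 190.3872]))]
t 4.6667 at [ 0.4357 -0.2907  0.3009] ang -0.1 shift [12.69 -0.06  0.18] turn 0.004
```

View pics/w3b.png

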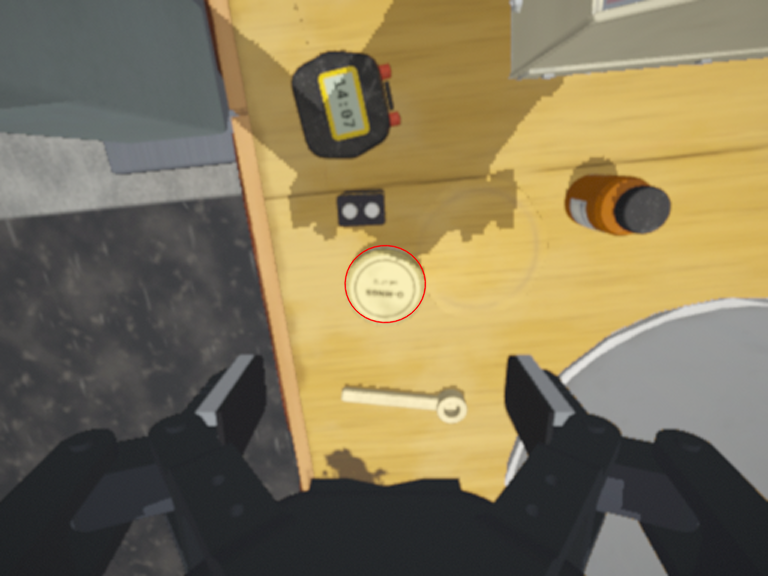

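servo_tool:
  steps:
    - [[4,0,0.2,0,-1],[8,0,0.2,0,-1],[11,0,0.2,0,-1],[12.5,0,0.2,0,-1],[12.7,0,0.2,0,-1],[12.7,0,0.2,0,-1],[12.7,0,0.2,0,0.6],[12.7,0,0.2,0,0.6],[12.7,0,0.2,0,0.6],[12.7,0,0.2,0,0.6],[12.7,0,0.2,0,0.6],[12.7,0,0.2,0,0.6]]
  grip_force: 30

```text
time: 5.67
ee_pos: [0.4354, -0.294, 0.1754]
tcp_rot: [[0.002, 0.995, -0.104], [-0.002, -0.104, -0.995], [-1.0, 0.002, 0.001]]
wrist_force: [-2.9, 2.0, 11.5]
gripper_width: 0.0506
```

servo_tool:
  steps:
    - [[-3,0,0,0,0.6],[-6,0,0,0,0.6],[-9,-0.3,-3,0,0.6],[-10,-0.6,-6,0,0.6],[-10,-0.9,-10,0,0.6],[-10,-1.3,-14,0,0.6],[-10,-1.6,-18,0,0.6],[-10,-2,-22,0,0.6],[-10,-2.2,-24.5,0,0.6],[-10,-2.3,-25.5,0,0.6],[-10,-2.3,-25.5,0,0.6],[-10,-2.3,-25.5,0,0.6],[-10,-2.3,-25.5,0,0.6]]

```text
time: 6.75
ee_pos: [0.4388, -0.0386, 0.274]
tcp_rot: [[0.0, 0.995, -0.104], [-0.001, -0.104, -0.995], [-1.0, 0.0, 0.0]]
wrist_force: [0.1, -0.4, -0.6]
gripper_width: 0.0505
```

Run:
```python
from h import *
c,f=snap('wrist','w4')
overlay('w4',boxitems(.4427,-.0016,-.1036),(0,512,0,384),1.5,'w4b')
print(readout.get_state()['gripper_width'])
go(.4389,-.0384,.182,-.1036)
```

```text
0.05061738955255835
t 6.8 at [ 0.4387 -0.0388  0.2739] ang -0.105 shift [ 9.19  0.01 -0.04] turn -0.002
```

View pics/w4b.png

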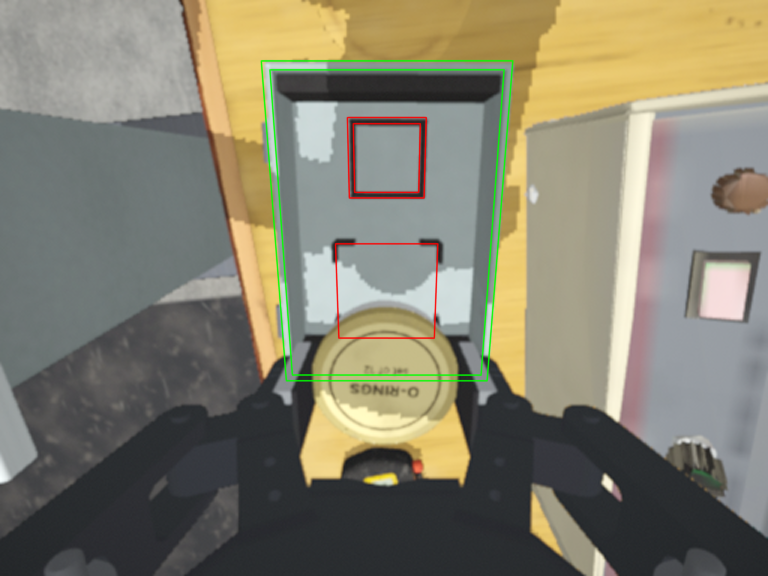

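Run:
```python
from h import *
for dz in (.1166,):
  overlay('w4',[(pose(circ(.026,dz),.4388,-.0386,0),(0,0,255),True),(pose(circ(.026,dz-.018),.4388,-.0386,0),(255,0,255),True)],(180,340,180,330),4.5,'w4c')
```

```text
(no output)
```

View pics/w4c.png

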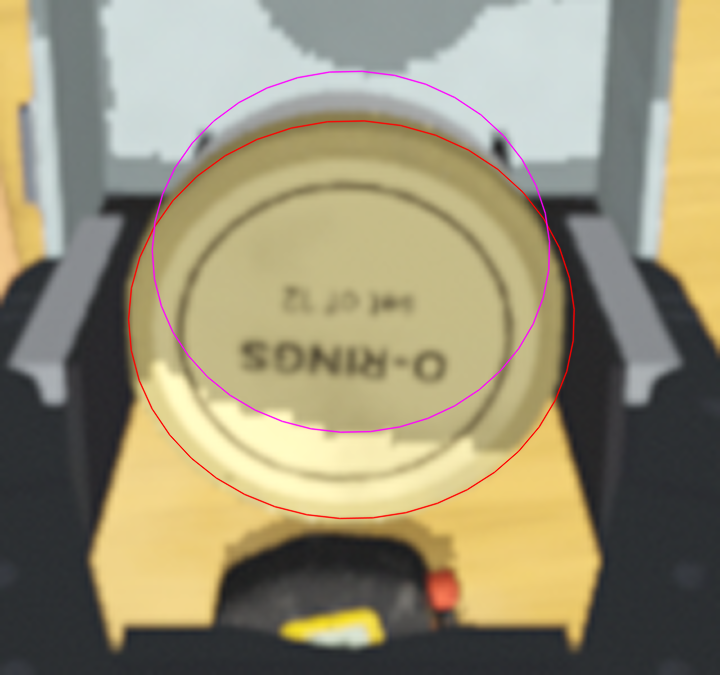

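servo_tool:
  steps:
    - [[3,0,0,0,0.6],[6,0,0,0,0.6],[8,0,0,0,0.6],[9,0,0,0,0.6],[9.2,0,0,0,0.6],[9.2,0,0,0,0.6],[9.2,0,0,0,-0.4],[9.2,0,0,0,-0.45],[9.2,0,0,0,-0.5],[9.2,0,0,0,-0.5],[9.2,0,0,0,-0.5]]

```text
time: 7.72
ee_pos: [0.4387, -0.0377, 0.1822]
tcp_rot: [[0.001, 0.995, -0.104], [-0.0, -0.104, -0.995], [-1.0, 0.001, 0.0]]
wrist_force: [-0.4, -0.1, 0.1]
gripper_width: 0.064
```

servo_tool:
  steps:
    - [[-3,0,0,0,-0.5],[-7,0,0,0,-0.5],[-10,0,-1,0,-0.5],[-12,0,-4,0,-0.5],[-12,-0.2,-8,0,-0.5],[-12,-0.4,-12,0,-0.5],[-12,-0.5,-16.3,0,-0.5],[-12,-0.5,-16.3,0,-0.5],[-12,-0.5,-16.3,0,-0.5]]

```text
time: 8.47
ee_pos: [0.4503, 0.1269, 0.3018]
tcp_rot: [[-0.0, 0.995, -0.1], [-0.0, -0.1, -0.995], [-1.0, -0.0, 0.0]]
wrist_force: [-0.1, -1.0, -0.2]
gripper_width: 0.0644
```

Run:
```python
from h import *
c,f=snap('wrist','w5')
overlay('w5',boxitems(.4427,-.0016,-.1036)+[(pose(circ(.0135,0.03),.59,.127,0),(0,0,255),True),(pose(circ(.0135,0),.59,.127,0),(255,0,255),True),(pose(circ(.026,.024),.4389,-.0384,0),(255,0,0),True)],(0,512,0,384),1.55,'w5b')
print([(r['confidence'],np.array(r['position'])*[512,384]) for r in vision.spot_in('wrist','reel_mid')])
go(.59,.127,.187,.5)
```

```text
[(0.58, array([396.3904, 175.1808]))]
t 8.5667 at [0.4505 0.1247 0.3017] ang -0.103 shift [11.46 13.85 -1.68] turn -0.603
```

View pics/w5b.png

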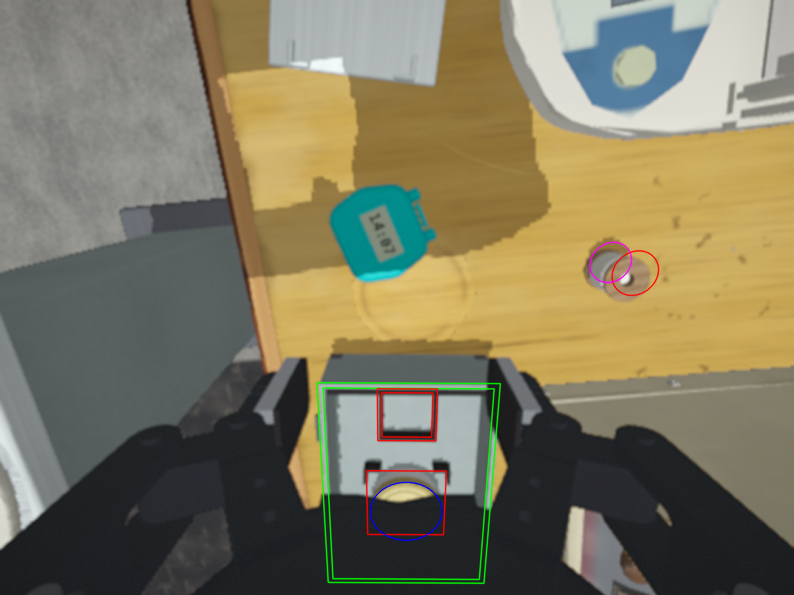

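servo_tool:
  steps:
    - [[0,4,-0.4,-0.12,-0.5],[0,8,-0.8,-0.24,-0.5],[0,11,-1.1,-0.36,-0.5],[1,13,-1.3,-0.48,-0.5],[4,13.5,-1.3,-0.604,-0.5],[7,13.5,-1.3,-0.604,-0.5],[10,13.5,-1.3,-0.604,-0.5],[11.4,13.5,-1.3,-0.604,-0.5],[11.6,13.5,-1.3,-0.604,-0.5],[11.6,13.5,-1.3,-0.604,-0.5],[11.6,13.5,-1.3,-0.604,-0.5]]

```text
time: 9.48
ee_pos: [0.5867, 0.1229, 0.187]
tcp_rot: [[0.001, 0.878, 0.478], [-0.0, 0.478, -0.878], [-1.0, 0.001, 0.001]]
wrist_force: [0.4, -0.1, 1.0]
gripper_width: 0.0642
```

Run:
```python
from h import *
c,f=snap('wrist','w6')
cv2.imwrite('pics/w6b.png',cv2.resize(f,None,fx=1.5,fy=1.5))
```

```text
(no output)
```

View pics/w6b.png

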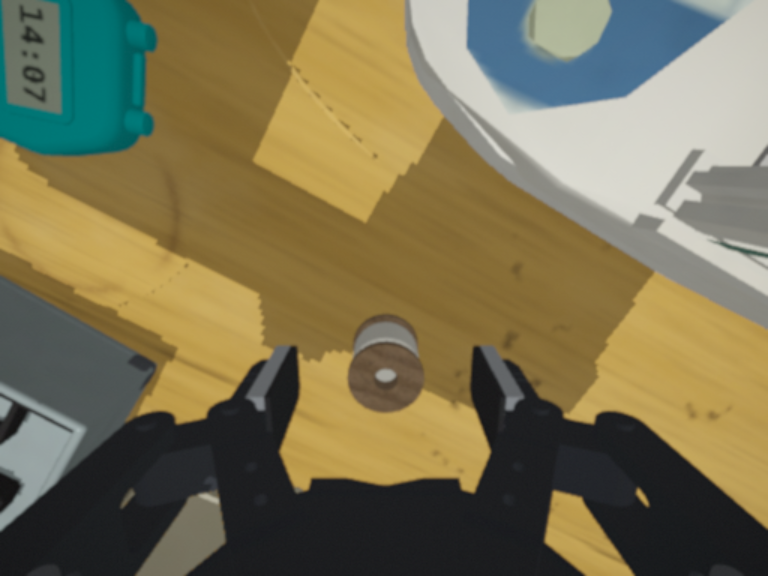

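Run:
```python
from h import *
c=pickle.load(open('pics/w6.pkl','rb'))
p=at(c,(386/1.5,376/1.5),.03); print(p)
go(p[0],p[1],.187,.5)
```

```text
[0.58572688 0.12464135 0.03      ]
t 9.5333 at [0.5868 0.1231 0.1873] ang 0.499 shift [ 0.03 -0.02 -0.18] turn -0.001
```

servo_tool:
  steps:
    - [[0,0,-0.2,0,-0.5],[0,0,-0.2,0,0.8],[0,0,-0.2,0,0.8],[0,0,-0.2,0,0.8],[0,0,-0.2,0,0.8],[0,0,-0.2,0,0.8],[0,0,-0.2,0,0.8],[-2,0,-0.2,0,0.8],[-5,0,-0.2,0,0.8],[-8,0,-0.2,0,0.8],[-8,0,-0.2,0,0.8]]
  grip_force: 25

```text
time: 10.45
ee_pos: [0.5862, 0.1258, 0.2717]
tcp_rot: [[0.008, 0.877, 0.48], [0.001, 0.48, -0.877], [-1.0, 0.007, 0.003]]
wrist_force: [1.0, 0.4, 1.9]
gripper_width: 0.0259
```

Run:
```python
from h import *
print(readout.get_state()['gripper_width'])
go(.4466,.0362,.267,-.1036)
```

```text
0.025893285581681785
t 10.45 at [0.5862 0.1258 0.2717] ang 0.5 shift [  0.36 -16.55   1.16] turn 0.604
```

servo_tool:
  steps:
    - [[0,-4,0.2,0.12,0.8],[0,-8,0.5,0.24,0.8],[0,-12,0.8,0.36,0.8],[0,-15,1.0,0.48,0.8],[0,-16.5,1.2,0.604,0.8],[0,-16.5,1.2,0.604,0.8],[0,-16.5,1.2,0.604,0.8],[0,-16.5,1.2,0.604,0.8]]

```text
time: 11.12
ee_pos: [0.4467, 0.0361, 0.266]
tcp_rot: [[0.001, 0.995, -0.101], [-0.0, -0.101, -0.995], [-1.0, 0.001, -0.0]]
wrist_force: [0.7, -0.2, -0.2]
gripper_width: 0.026
```

Run:
```python
from h import *
c,f=snap('wrist','w7')
s=readout.get_state(); e=s['ee_pos'];print(e, s['gripper_width'])
go(.4466,.0362,.194,-.1036)
h=e[2]-.187
overlay('w7',boxitems(.4427,-.0016,-.1036)+[(pose(circ(.0135,0.03+h),e[0],e[1],0),(0,0,255),True),(pose(circ(.0135,h),e[0],e[1],0),(255,0,255),True),(pose(circ(.026,.024),.4389,-.0384,0),(255,0,0),True)],(0,512,0,384),1.55,'w7b')
```

```text
[0.44679266 0.03620161 0.26579263] 0.02587761702393328
t 11.1667 at [0.4468 0.0362 0.2658] ang -0.102 shift [ 7.18 -0.02  0.  ] turn 0.002
```

View pics/w7b.png

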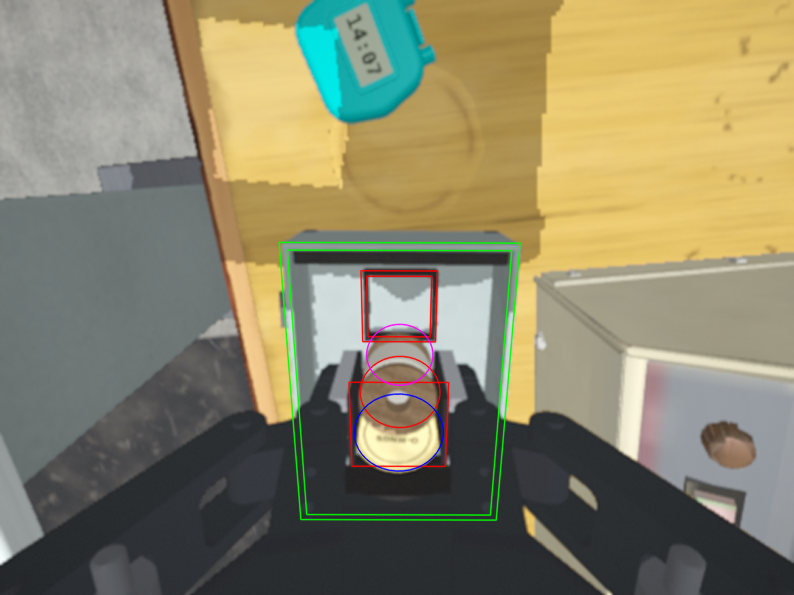

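servo_tool:
  steps:
    - [[3,0,-0.15,0,0.8],[5,0,-0.15,0,0.8],[6.5,0,-0.15,0,0.8],[7.1,0,-0.15,0,0.8],[7.3,0,-0.15,0,0.8],[7.3,0,-0.15,0,0.8],[7.3,0,-0.15,0,0.1],[7.3,0,-0.15,0,0.0],[7.3,0,-0.15,0,0],[7.3,0,-0.15,0,0]]

```text
time: 12.0
ee_pos: [0.4466, 0.0375, 0.193]
tcp_rot: [[0.0, 0.995, -0.103], [-0.0, -0.103, -0.995], [-1.0, 0.0, 0.0]]
wrist_force: [0.3, -0.0, 0.1]
gripper_width: 0.0427
```

servo_tool:
  steps:
    - [[-3,0,0,0,0],[-7,0,0,0,-0.3],[-11,0,-2,-0.12,-1],[-13,-0.2,-5,-0.24,-1],[-13,-0.5,-8,-0.36,-1],[-13,-0.8,-12,-0.48,-1],[-13,-1.2,-16,-0.6,-1],[-13,-1.6,-20,-0.72,-1],[-13,-2,-24,-0.84,-1],[-13,-2.4,-27,-0.96,-1],[-13,-2.6,-28.5,-1.08,-1],[-13,-2.6,-28.5,-1.2,-1],[-13,-2.6,-28.5,-1.32,-1],[-13,-2.6,-28.5,-1.44,-1],[-13,-2.6,-28.5,-1.459,-1],[-13,-2.6,-28.5,-1.459,-1]]

```text
time: 13.33
ee_pos: [0.4501, 0.3236, 0.3227]
tcp_rot: [[-0.0, 0.216, 0.976], [-0.0, 0.976, -0.216], [-1.0, -0.0, 0.0]]
wrist_force: [-0.1, -1.4, -1.4]
gripper_width: 0.0851
```

```bash
cat >> h.py <<'E'
def trayitems(x,y,a,z=0):
    G=(0,255,0);R=(0,0,255)
    L=[(rect(0,0,.096,.144,.004),G,True),(rect(0,0,.034,.009,.028),R,True),(rect(0,-.0375,.066,.0645,.004),(255,0,0),True),(rect(0,.04,.094,.028,.004),(255,0,255),True)]
    return [(pose(P,x,y,a,z),c,k) for P,c,k in L]
E
python3 - <<'E'
from h import *
c,f=snap('wrist','w8')
overlay('w8',trayitems(.4505,.324,-.216),(0,512,0,384),1.55,'w8b')
cc,ff=snap('scene','s8'); snap('side','d8')
go(.4505,.324,.184,1.355)
E
```

```text
t 13.4833 at [0.4501 0.3235 0.3227] ang 1.352 shift [13.87  0.06  0.03] turn -0.003
```

View pics/w8b.png

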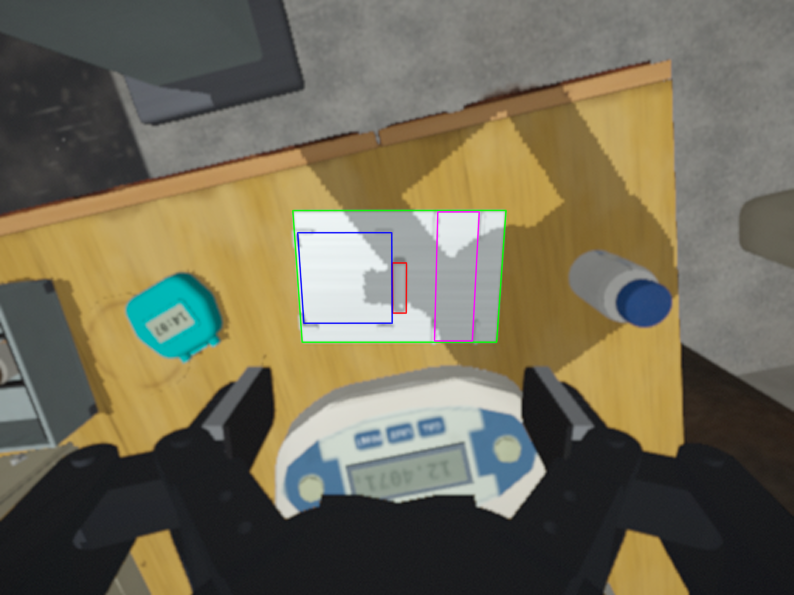

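servo_tool:
  steps:
    - [[4,0,0,0,-1],[8,0,0,0,-0.6],[11,0,0,0,-0.4],[13.5,0,0,0,-0.4],[14.2,0,0,0,-0.4],[14.2,0,0,0,-0.4],[14.2,0,0,0,0.9],[14.2,0,0,0,0.9],[14.2,0,0,0,0.9],[14.2,0,0,0,0.9],[14.2,0,0,0,0.9],[14.2,0,0,0,0.9],[14.2,0,0,0,0.9]]
  grip_force: 60

```text
time: 14.57
ee_pos: [0.4504, 0.3237, 0.1821]
tcp_rot: [[0.002, 0.214, 0.977], [0.001, 0.977, -0.214], [-1.0, 0.001, 0.002]]
wrist_force: [-2.4, -0.3, 9.6]
gripper_width: 0.0077
```

Run:
```python
from h import *
f=cv2.imread('pics/s8.png')[130:300,170:350]; cv2.imwrite('pics/s8b.png',cv2.resize(f,None,fx=3.5,fy=3.5))
f=cv2.imread('pics/d8.png')[140:300,170:290]; cv2.imwrite('pics/d8b.png',cv2.resize(f,None,fx=3.7,fy=3.7))
go(.4427,-.0016,.33,1.571-.1036)
```

```text
t 14.5667 at [0.4504 0.3237 0.1821] ang 1.355 shift [-14.82 -31.93   6.24] turn -0.113
```

View pics/d8b.png

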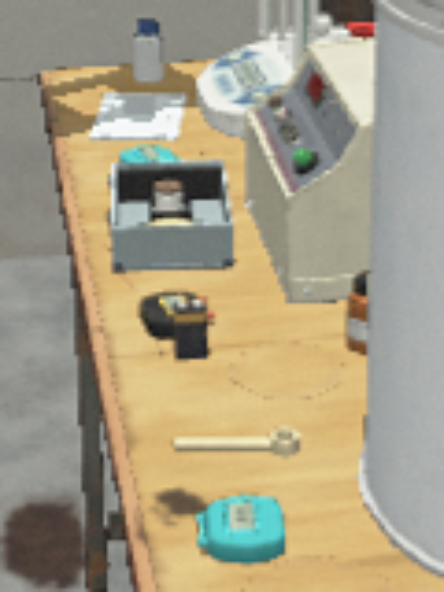

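Run:
```python
from h import *
b=(.4427,-.0016,-.1036)
it=boxitems(*b)[:2]+[(pose(circ(.026,.024)+[0,-.037,0],*b),(0,0,255),True),(pose(circ(.0135,.036)+[0,.038,0],*b),(255,0,255),True),(pose(circ(.0135,.006)+[0,.038,0],*b),(255,0,255),True)]
overlay('d8',it,(195,240,180,216),16,'d8c')
overlay('s8',it,(230,300,190,240),11,'s8c')
overlay('w7',it,(180,340,150,320),4.5,'w7c')
```

```text
(no output)
```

View pics/d8c.png

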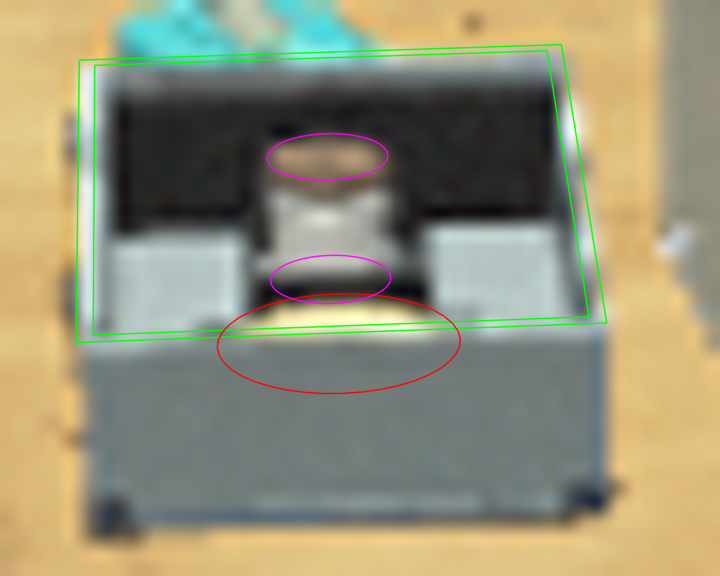

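View pics/s8c.png

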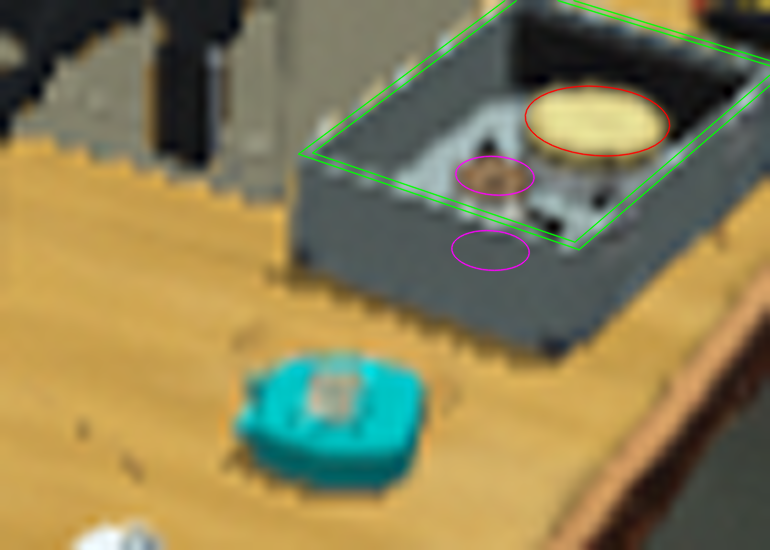

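View pics/w7c.png

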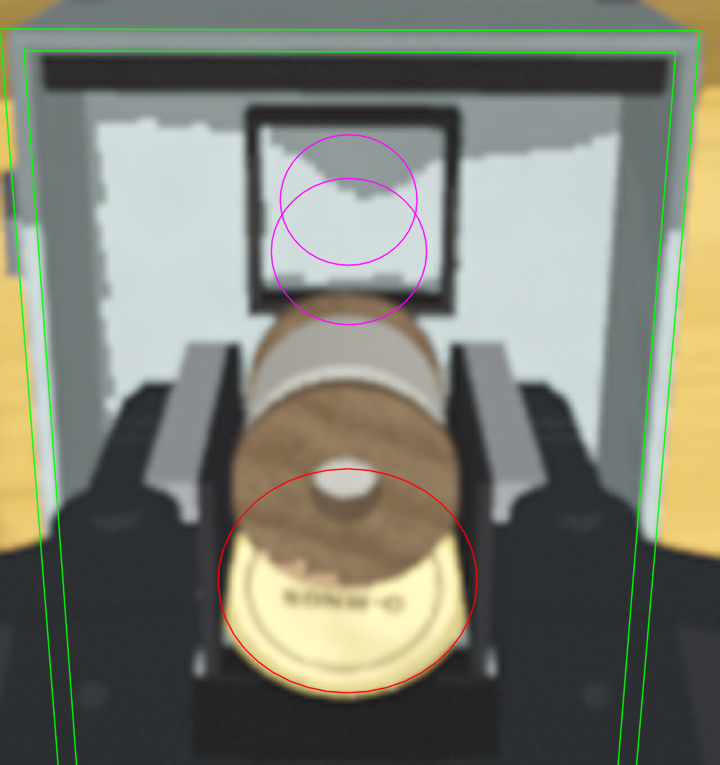

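servo_tool:
  steps:
    - [[-2,0,0,0,0.9],[-5,0,0,0,0.9],[-8,-1,0.2,0,0.9],[-9,-4,0.8,-0.03,0.9],[-9,-8,1.6,-0.06,0.9],[-9,-12,2.4,-0.09,0.9],[-9,-16,3.1,-0.113,0.9],[-9,-20,3.9,-0.113,0.9],[-9,-24,4.7,-0.113,0.9],[-9,-27.5,5.4,-0.113,0.9],[-9,-30,5.9,-0.113,0.9],[-9,-31.5,6.2,-0.113,0.9],[-9,-31.9,6.24,-0.113,0.9],[-9,-31.9,6.24,-0.113,0.9],[-9,-31.9,6.24,-0.113,0.9],[-9,-31.9,6.24,-0.113,0.9]]

```text
time: 15.9
ee_pos: [0.4427, -0.0005, 0.2708]
tcp_rot: [[0.0, 0.102, 0.995], [0.0, 0.995, -0.102], [-1.0, 0.0, 0.0]]
wrist_force: [0.4, 0.9, -1.4]
gripper_width: 0.0075
```

Run:
```python
from h import *
c,f=snap('wrist','w9')
s=readout.get_state(); e=s['ee_pos'];print(e, s['gripper_width'],s['wrist_force'])
b=(.4427,-.0016,-.1036)
overlay('w9',boxitems(*b)[:2]+trayitems(e[0],e[1],-.1036,e[2]-.1821),(0,512,0,384),1.55,'w9b')
snap('side','d9'); snap('scene','s9')
f=cv2.imread('pics/d9.png')[130:240,150:300]; cv2.imwrite('pics/d9b.png',cv2.resize(f,None,fx=4,fy=4))
go(.4427,-.0016,.2215,1.571-.1036)
```

```text
[ 0.44274834 -0.00046677  0.27077218] 0.007545066355225859 [-0.11156524  0.08725571 -0.55446984]
t 16.05 at [ 0.4428 -0.0006  0.2707] ang 1.469 shift [ 4.92 -0.1   0.  ] turn 0.002
```

View pics/w9b.png

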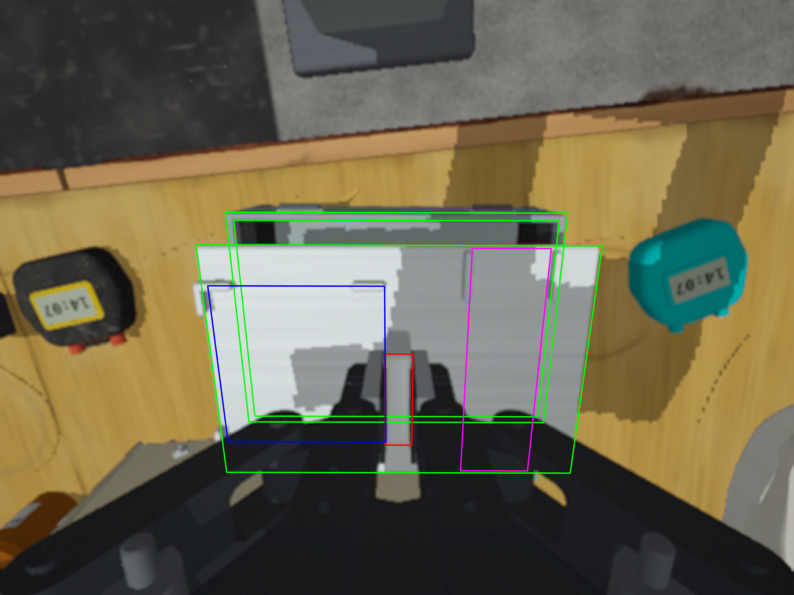

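View pics/d9b.png

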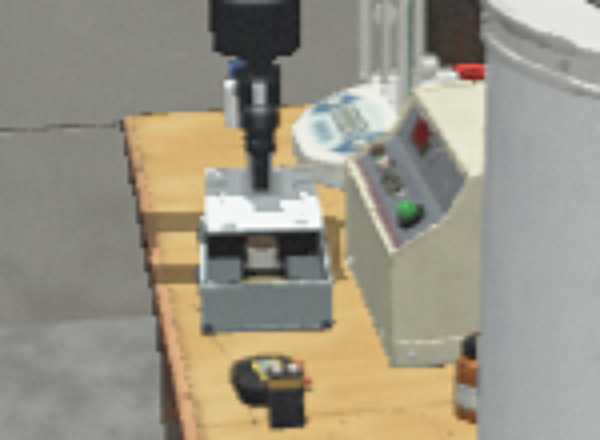

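servo_tool:
  steps:
    - [[1.5,-0.1,0,0,0.9],[3,-0.1,0,0,0.9],[3.5,-0.1,0,0,0.9],[3.9,-0.1,0,0,0.9],[4.2,-0.1,0,0,0.9],[4.5,-0.1,0,0,0.9],[4.7,-0.1,0,0,0.9],[4.8,-0.1,0,0,0.9],[4.9,-0.1,0,0,0.9],[4.9,-0.1,0,0,0.9]]

```text
time: 16.88
ee_pos: [0.4427, -0.0024, 0.2218]
tcp_rot: [[0.0, 0.103, 0.995], [-0.0, 0.995, -0.103], [-1.0, -0.0, 0.0]]
wrist_force: [1.1, -0.2, -2.5]
gripper_width: 0.0074
```

Run:
```python
from h import *
c,f=snap('wrist','w10')
s=readout.get_state(); e=s['ee_pos'];print(e, s['gripper_width'],s['wrist_force'])
b=(.4427,-.0016,-.1036)
overlay('w10',boxitems(*b)[:2],(0,512,0,384),1.55,'w10b')
```

```text
[ 0.44266636 -0.00240722  0.22182351] 0.00736562015661386 [-0.08723407 -0.48330269 -1.53703332]
```

View pics/w10b.png

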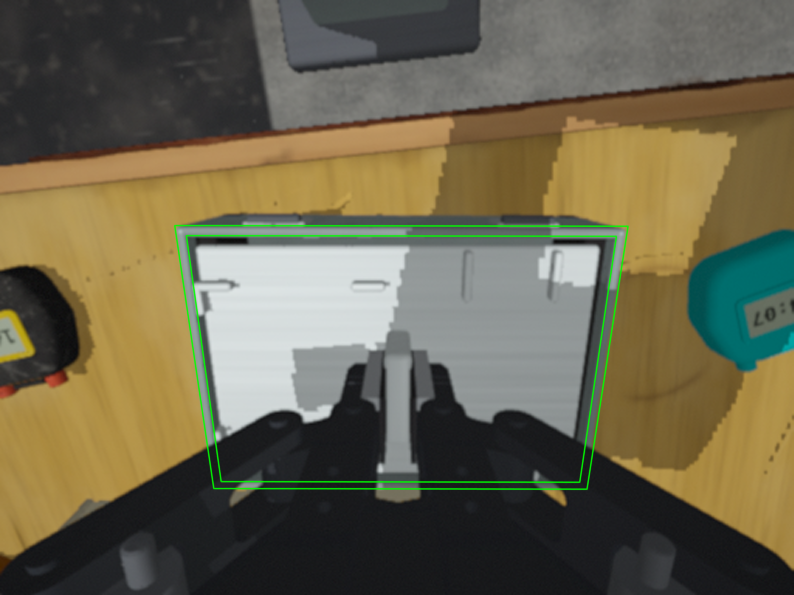

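servo_tool:
  steps:
    - [[0.1,0.05,0,0,0.9],[0.15,0.05,0,0,0.9],[0.15,0.05,0,0,0.9],[0.15,0.05,0,0,0.4],[0.15,0.05,0,0,0.3],[0.15,0.05,0,0,0.3],[0.15,0.05,0,0,0.3],[-2,0.05,0,0,0.3],[-6,0.05,0,0,0.3],[-10,0.05,0,0,0.3],[-10,0.05,0,0,0.3]]

```text
time: 17.85
ee_pos: [0.4437, -0.002, 0.3286]
tcp_rot: [[0.009, 0.102, 0.995], [-0.002, 0.995, -0.102], [-1.0, -0.001, 0.009]]
wrist_force: [1.3, -0.2, 1.6]
gripper_width: 0.0302
```

Run:
```python
from h import *
c,f=snap('wrist','w11')
s=readout.get_state(); e=s['ee_pos'];print(e, s['gripper_width'],s['wrist_force'])
b=(.4427,-.0016,-.1036)
overlay('w11',boxitems(*b)[:2]+trayitems(*b,.039),(80,432,60,324),2.2,'w11b')
snap('side','d11')
f=cv2.imread('pics/d11.png')[150:300,170:290]; cv2.imwrite('pics/d11b.png',cv2.resize(f,None,fx=4,fy=4,interpolation=cv2.INTER_CUBIC))
```

```text
[ 0.44328403 -0.00194292  0.32531245] 0.029513674498251583 [ 0.73972876  0.17819624 -1.5720174 ]
```

View pics/w11b.png

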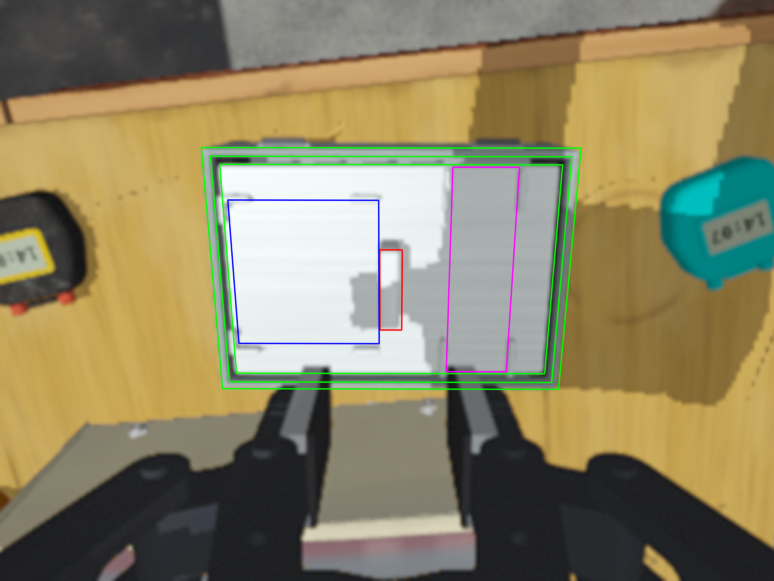

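View pics/d11b.png

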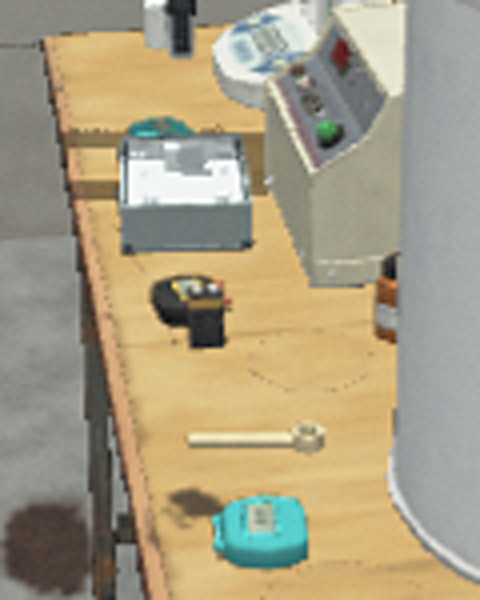

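servo_tool:
  steps:
    - [[0,-4,-0.6,-0.1,0.3],[0,-8,-1.2,-0.2,-0.2],[0,-12,-1.8,-0.233,-0.6],[1,-16,-2.4,-0.233,-0.6],[2,-19.2,-2.8,-0.233,-0.6],[2,-19.2,-2.8,-0.233,-0.6],[2,-19.2,-2.8,-0.233,-0.6]]

```text
time: 18.53
ee_pos: [0.3942, -0.1915, 0.2999]
tcp_rot: [[-0.003, -0.126, 0.992], [0.002, 0.992, 0.126], [-1.0, 0.002, -0.002]]
wrist_force: [-0.7, 1.0, 0.7]
gripper_width: 0.0683
```

Run:
```python
from h import *
s=readout.get_state(); print(s['ee_pos'],s['gripper_width'])
c,f=snap('wrist','w12')
im=ortho('w12',0.018,.38,.47,-.27,-.13,.25); cv2.imwrite('pics/o12.png',grid(im,.38,-.27,.25,.01,1.3))
im=ortho('w12',0.0,.38,.47,-.27,-.13,.25); cv2.imwrite('pics/o12c.png',grid(im,.38,-.27,.25,.01,1.3))
cv2.imwrite('pics/w12b.png',cv2.resize(f,None,fx=1.5,fy=1.5))
```

```text
[ 0.39423274 -0.19153129  0.29990131] 0.06834228733918338
```

View pics/o12.png

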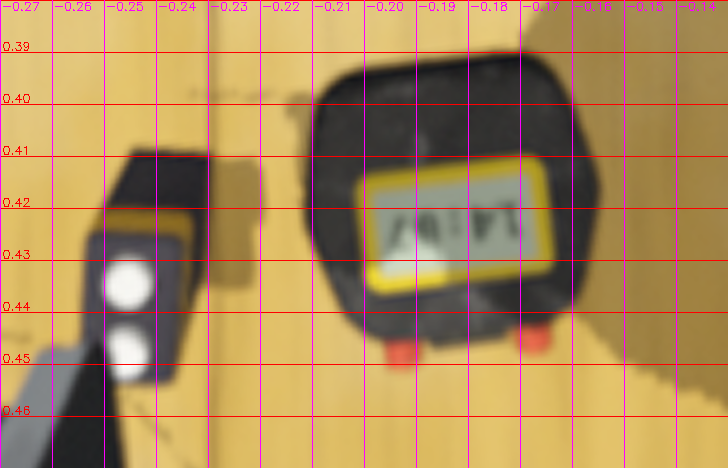

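View pics/w12b.png

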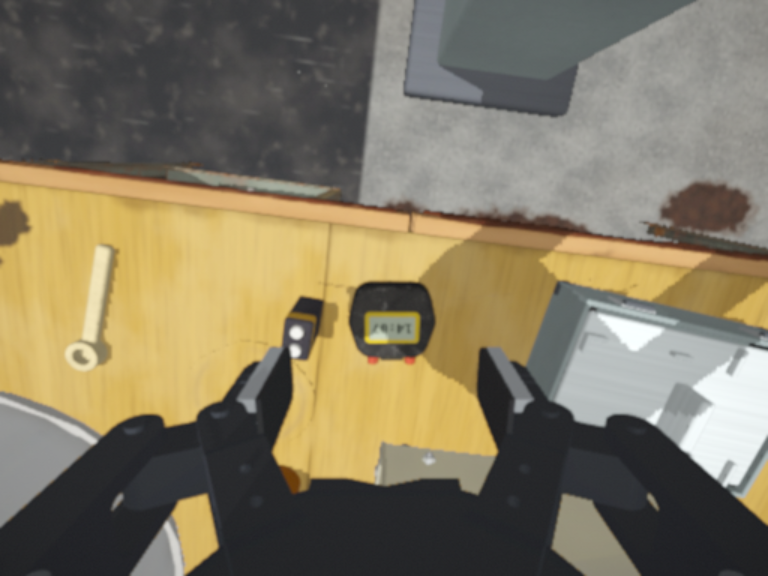

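View pics/o12c.png

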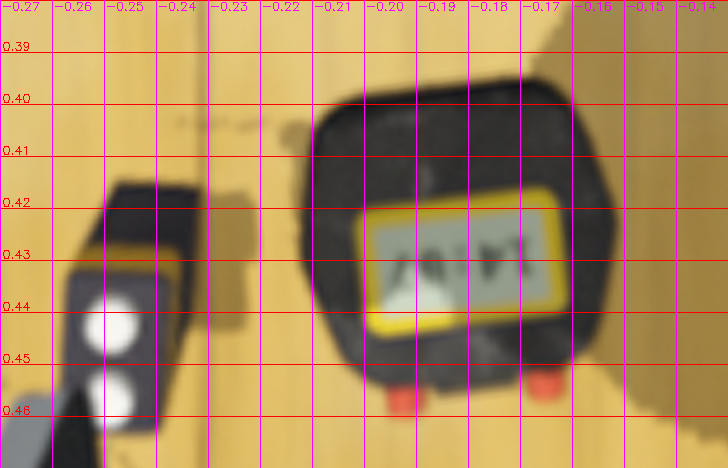

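Run:
```python
from h import *
go(.4145,-.183,.2,1.708)
```

```text
t 18.5833 at [ 0.3947 -0.1904  0.3005] ang 1.699 shift [10.04  0.46  2.07] turn -0.009
```

servo_tool:
  steps:
    - [[2,0.5,2.05,-0.009,-0.54],[5,0.5,2.05,-0.009,-0.54],[6.5,0.5,2.05,-0.009,-0.54],[6.8,0.5,2.05,-0.009,-0.54],[6.8,0.5,2.05,-0.009,-0.54],[6.8,0.5,2.05,-0.009,-0.54]]

```text
time: 19.08
ee_pos: [0.4152, -0.1818, 0.2346]
tcp_rot: [[0.001, -0.14, 0.99], [-0.0, 0.99, 0.14], [-1.0, -0.001, 0.001]]
wrist_force: [0.1, 0.2, 0.6]
gripper_width: 0.0659
```

Run:
```python
from h import *
s=readout.get_state(); print(s['ee_pos'],s['gripper_width'])
c,f=snap('wrist','w13')
overlay('w13',[(pose(rect(0,0,.052,.06,.018),.4185,-.1835,.137),(0,255,0),True)],(80,432,100,364),2.2,'w13b')
go(.4145,-.183,.177,1.708)
```

```text
[ 0.41523731 -0.18184025  0.23457566] 0.06585539667748429
t 19.1333 at [ 0.4153 -0.1821  0.2349] ang 1.711 shift [ 5.79 -0.07 -0.09] turn 0.003
```

View pics/w13b.png

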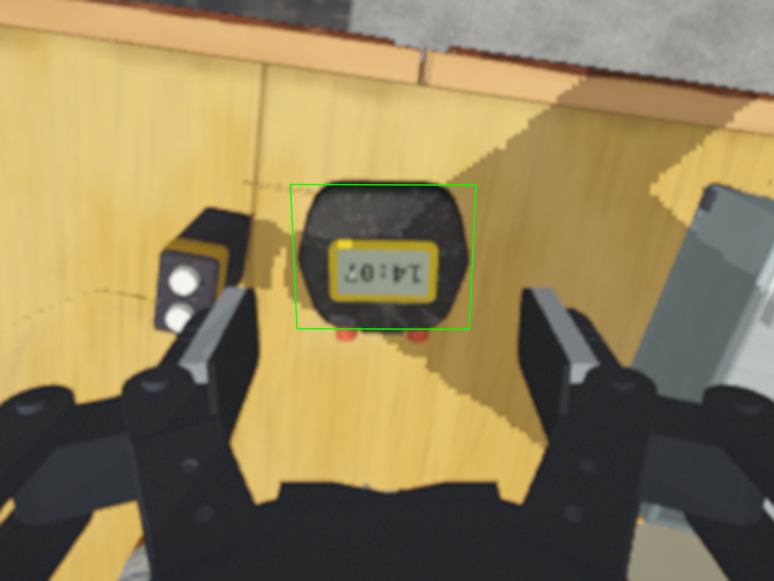

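servo_tool:
  steps:
    - [[1.5,0,-0.05,0,-0.48],[3,0,-0.05,0,-0.48],[4.2,0,-0.05,0,-0.48],[5.2,0,-0.05,0,-0.48],[5.8,0,-0.05,0,-0.48],[5.8,0,-0.05,0,-0.48]]

```text
time: 19.63
ee_pos: [0.4143, -0.1824, 0.1753]
tcp_rot: [[-0.001, -0.139, 0.99], [0.0, 0.99, 0.139], [-1.0, 0.0, -0.001]]
wrist_force: [0.4, 0.3, -0.2]
gripper_width: 0.0629
```

Run:
```python
from h import *
s=readout.get_state(); print(s['ee_pos'],s['gripper_width'],s['wrist_force'])
c,f=snap('wrist','w14')
overlay('w14',[(pose(rect(0,0,.052,.06,.018),.4185,-.1835,.137),(0,255,0),True)],(80,432,100,364),2.2,'w14b')
```

```text
[ 0.41426427 -0.18236989  0.17530211] 0.06290801548800738 [ 0.38003641  0.26704499 -0.24943816]
```

View pics/w14b.png

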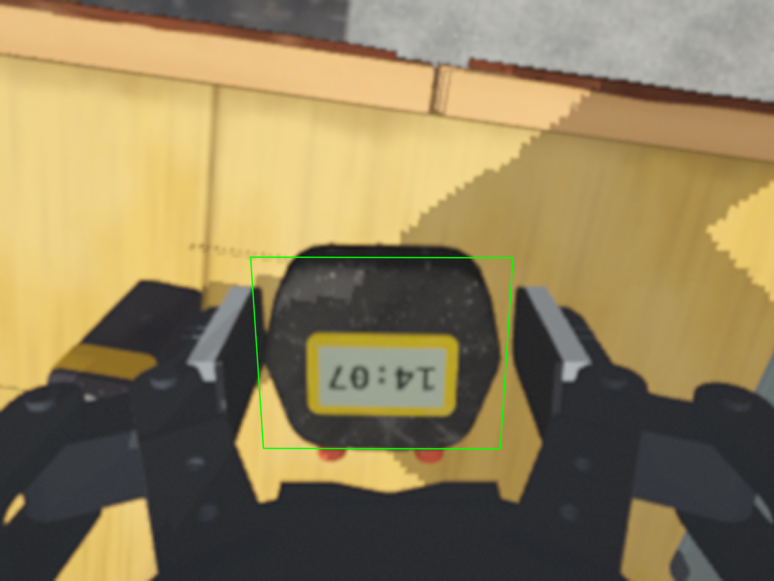

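servo_tool:
  steps:
    - [[-0.1,0,0,0,0.5],[-0.1,0,0,0,0.5],[-0.1,0,0,0,0.5],[-0.1,0,0,0,0.5],[-0.1,0,0,0,0.5],[-2,0,0,0,0.5],[-5,0,0,0,0.5],[-8,0,0,0,0.5],[-10,0,0,0,0.5],[-10,0,0,0,0.5]]
  grip_force: 40

```text
time: 20.52
ee_pos: [0.415, -0.1828, 0.2799]
tcp_rot: [[0.005, -0.139, 0.99], [-0.003, 0.99, 0.139], [-1.0, -0.004, 0.005]]
wrist_force: [0.5, 0.0, -0.7]
gripper_width: 0.0554
```

Run:
```python
from h import *
s=readout.get_state(); print(s['ee_pos'],s['gripper_width'],s['wrist_force'])
b=np.array([.4427,-.0016,0]); t=b+Rz(-.1036)@[0,-.0375+.001+.004,0]; print(t)
go(t[0],t[1],.277,-.1036)
```

```text
[ 0.41496573 -0.18281343  0.27988778] 0.05542518819244788 [ 0.49645581  0.00554771 -0.71147105]
[ 0.43933902 -0.03392575  0.        ]
t 20.5167 at [ 0.415  -0.1828  0.2799] ang 1.71 shift [ 0.25 14.41  4.48] turn 1.814
```

servo_tool:
  steps:
    - [[0,1,0.3,0.12,0.5],[0,2.5,0.8,0.24,0.5],[0,4,1.3,0.36,0.5],[0,5.5,1.8,0.48,0.5],[0,7,2.3,0.6,0.5],[0,8.5,2.8,0.72,0.5],[0,10,3.2,0.84,0.5],[0,11.5,3.6,0.96,0.5],[0,13,4.1,1.08,0.5],[0,14.4,4.5,1.2,0.5],[0,14.4,4.5,1.32,0.5],[0,14.4,4.5,1.44,0.5],[0,14.4,4.5,1.56,0.5],[0,14.4,4.5,1.68,0.5],[0,14.4,4.5,1.8,0.5],[0,14.4,4.5,1.814,0.5],[0,14.4,4.5,1.814,0.5],[0,14.4,4.5,1.814,0.5]]

```text
time: 22.02
ee_pos: [0.4388, -0.0336, 0.2754]
tcp_rot: [[-0.0, 0.995, -0.1], [-0.0, -0.1, -0.995], [-1.0, -0.0, 0.0]]
wrist_force: [0.6, -0.2, -1.0]
gripper_width: 0.0555
```

Run:
```python
from h import *
s=readout.get_state(); e=s['ee_pos'];print(e,s['gripper_width'],s['wrist_force'])
c,f=snap('wrist','w15')
b=(.4427,-.0016,-.1036)
# watch as held: centre 4mm along tool z
p=e+.004*s['tcp_rot'][:,2]
overlay('w15',trayitems(*b,.039)+[(pose(rect(0,0,.057,.052,e[2]-.1765+.018),p[0],p[1],-.1036),(0,255,255),True)],(60,452,60,354),2,'w15b')
go(.4394,-.0339,.2205,-.1036)
```

```text
[ 0.43884034 -0.03359206  0.27541131] 0.055458452569523246 [ 0.61635978 -0.16641342 -1.04739144]
t 22.0667 at [ 0.4389 -0.0336  0.2755] ang -0.101 shift [5.5  0.06 0.02] turn 0.003
```

View pics/w15b.png

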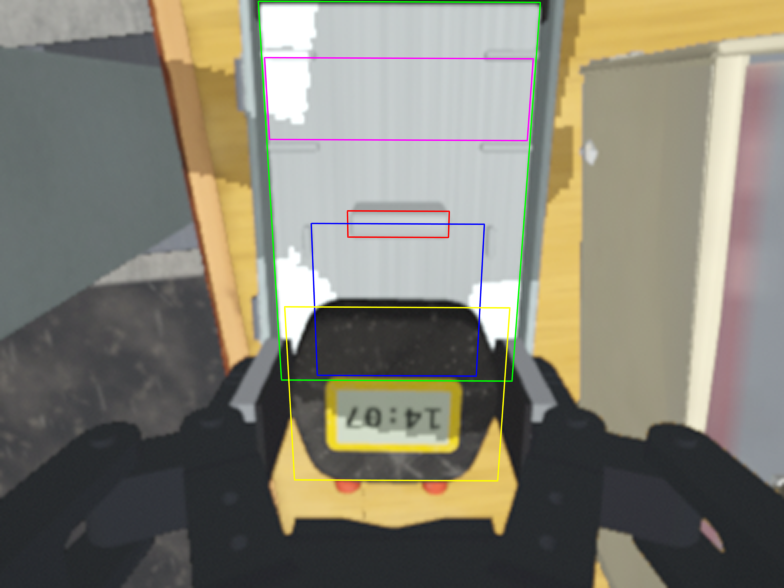

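servo_tool:
  steps:
    - [[2,0.05,0,0,0.5],[3.5,0.05,0,0,0.5],[4.6,0.05,0,0,0.5],[5.2,0.05,0,0,0.5],[5.5,0.05,0,0,0.5],[5.55,0.05,0,0,0.5],[5.55,0.05,0,0,0.5],[5.55,0.05,0,0,-0.4],[5.55,0.05,0,0,-0.48],[5.55,0.05,0,0,-0.48],[5.55,0.05,0,0,-0.48]]

```text
time: 22.98
ee_pos: [0.4395, -0.0337, 0.2204]
tcp_rot: [[0.0, 0.995, -0.104], [-0.0, -0.104, -0.995], [-1.0, 0.0, 0.0]]
wrist_force: [0.2, 0.2, 0.3]
gripper_width: 0.0633
```

servo_tool:
  steps:
    - [[-1,0,0,0,-0.48],[-3,0,0,0,-0.48],[-6,0,0,0,-0.48],[-9,0,-1,0,-0.48],[-10,0,-2,0,-0.48],[-10,0,-2,0,-0.48]]

```text
time: 23.48
ee_pos: [0.4419, -0.0128, 0.3235]
tcp_rot: [[0.005, 0.995, -0.103], [-0.001, -0.103, -0.995], [-1.0, 0.005, 0.0]]
wrist_force: [0.6, -0.6, -0.1]
gripper_width: 0.063
```

Run:
```python
from h import *
s=readout.get_state(); e=s['ee_pos'];print(e,s['gripper_width'],s['wrist_force'])
c,f=snap('wrist','w16')
b=(.4427,-.0016,-.1036)
overlay('w16',trayitems(*b,.039),(60,452,60,354),2,'w16b')
go(.45,-.30,.32,1.571)
```

```text
[ 0.44189918 -0.01275265  0.32354094] 0.06295299356493524 [ 0.60954631 -0.59075027 -0.05436903]
t 23.5333 at [ 0.4416 -0.0132  0.3215] ang -0.103 shift [ 0.17  3.78 28.44] turn -1.674
```

View pics/w16b.png

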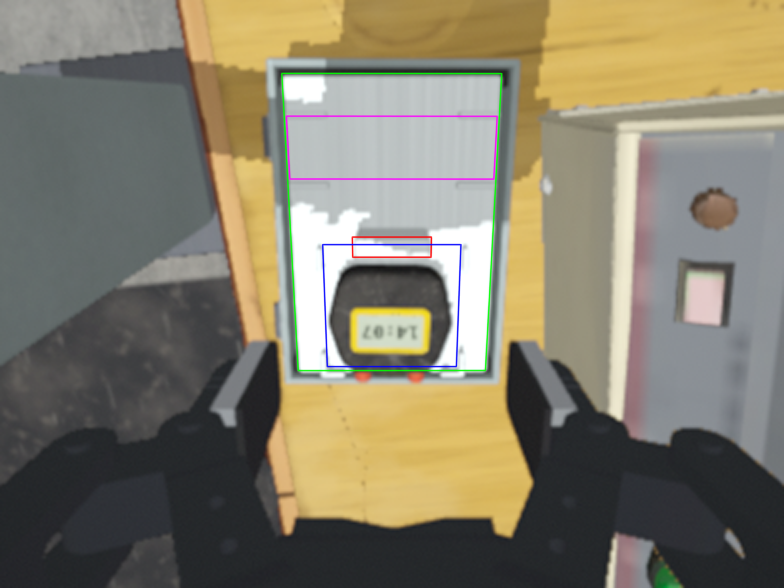

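Run:
```python
from h import *
b=(.4427,-.0016,-.1036)
W=[(pose(rect(0,-.0375,.057,.052,.061),*b),(0,255,255),True)]
overlay('w16',trayitems(*b,.039)+W,(180,320,150,270),5.5,'w16c')
snap('side','d16'); snap('scene','s16')
overlay('d16',trayitems(*b,.039)+W,(190,250,175,220),13,'d16c')
```

```text
(no output)
```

View pics/w16c.png

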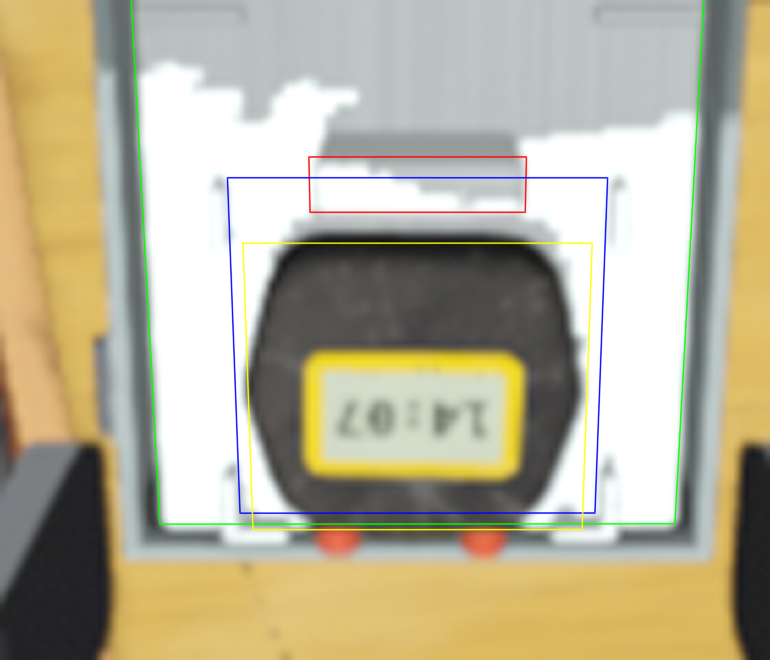

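View pics/d16c.png

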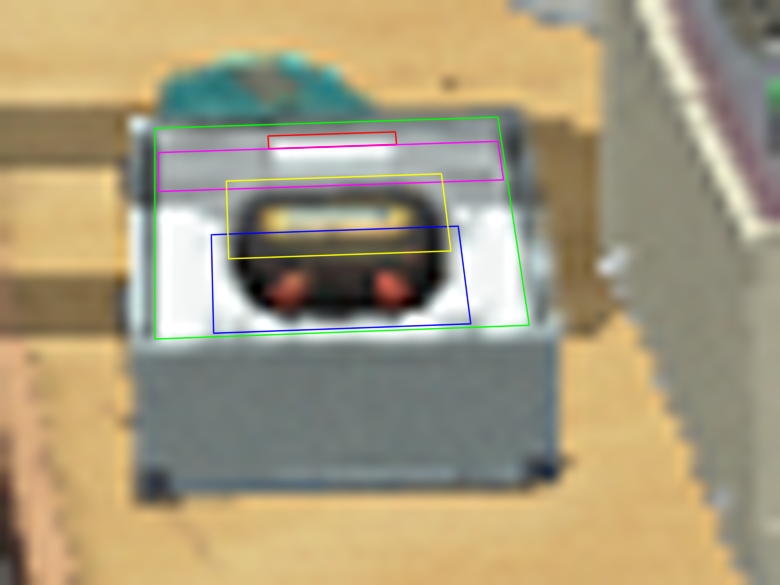

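servo_tool:
  steps:
    - [[0,-0.4,4,-0.12,-0.48],[0,-0.8,8,-0.24,-0.48],[0,-1.2,12,-0.36,-0.48],[0,-1.6,16,-0.48,-0.48],[0,-2,20,-0.6,-0.48],[0,-2.4,24,-0.72,-0.48],[0,-2.8,28,-0.84,-0.48],[0,-3.2,32,-0.96,-0.48],[0,-3.6,35,-1.08,-0.48],[0,-3.6,35,-1.2,-0.48],[0,-3.6,35,-1.32,-0.48],[0,-3.6,35,-1.44,-0.48],[0,-3.6,35,-1.45,-0.48],[0,-3.6,35,-1.45,-0.48]]

```text
time: 24.8
ee_pos: [0.3687, -0.3586, 0.3186]
tcp_rot: [[-0.002, 0.216, 0.976], [0.002, 0.976, -0.216], [-1.0, 0.002, -0.002]]
wrist_force: [-0.4, 0.5, -0.1]
gripper_width: 0.0629
```

Run:
```python
from h import *
s=readout.get_state(); print(s['ee_pos'],s['gripper_width'])
c,f=snap('wrist','w17')
print([(r['confidence'],at(c,np.array(r['position'])*[512,384],.005)) for r in vision.spot_in('wrist','key_mid')])
im=ortho('w17',0.007,.38,.49,-.43,-.34,.2); cv2.imwrite('pics/o17.png',grid(im,.38,-.43,.2,.01,1))
im=ortho('w2',0.007,.38,.49,-.43,-.34,.2); cv2.imwrite('pics/o17b.png',grid(im,.38,-.43,.2,.01,1))
cv2.imwrite('pics/w17b.png',cv2.resize(f,None,fx=1.5,fy=1.5))
```

```text
[ 0.36869674 -0.35862611  0.31859647] 0.06289058792191875
[(0.6, array([ 0.44667176, -0.38912609,  0.005     ]))]
```

View pics/o17.png

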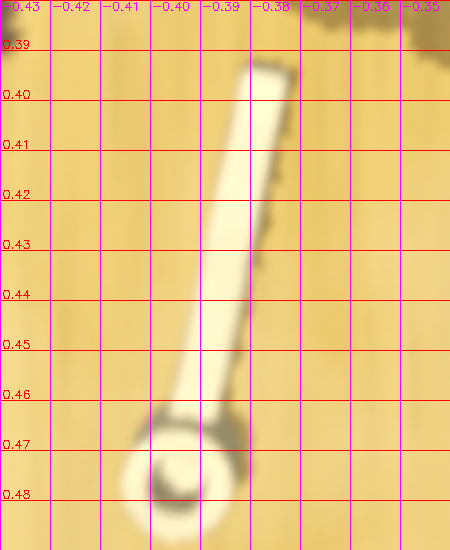

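View pics/w17b.png

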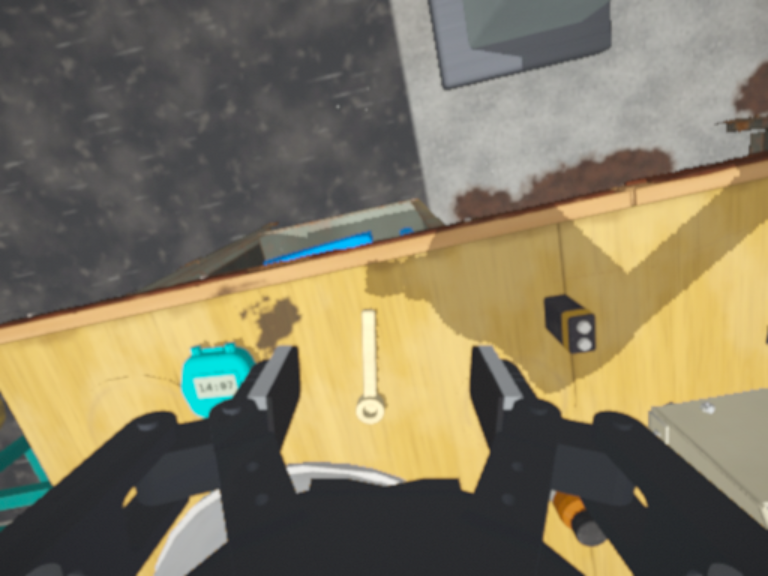

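View pics/o17b.png

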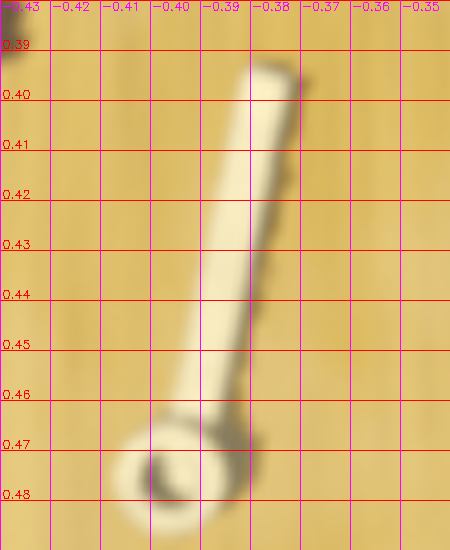

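Run:
```python
from h import *
go(.4483,-.3878,.175,1.37)
```

```text
t 24.9 at [ 0.3689 -0.3584  0.3189] ang 1.346 shift [14.37 -1.12  8.42] turn -0.024
```

servo_tool:
  steps:
    - [[2,-0.5,3,0,0],[5,-1.1,6,-0.024,0],[8,-1.1,8,-0.024,0],[10,-1.1,8.4,-0.024,0.1],[11,-1.1,8.4,-0.024,0.1],[11,-1.1,8.4,-0.024,0.1],[11,-1.1,8.4,-0.024,0.1]]

```text
time: 25.48
ee_pos: [0.4483, -0.3876, 0.2104]
tcp_rot: [[-0.001, 0.2, 0.98], [0.0, 0.98, -0.2], [-1.0, 0.0, -0.001]]
wrist_force: [0.3, 0.2, 0.3]
gripper_width: 0.0383
```

Run:
```python
from h import *
s=readout.get_state(); print(s['ee_pos'],s['gripper_width'],s['wrist_force'])
c,f=snap('wrist','w18')
cv2.imwrite('pics/w18b.png',cv2.resize(f,None,fx=1.5,fy=1.5))
im=ortho('w18',0.007,.38,.49,-.43,-.34,.2); cv2.imwrite('pics/o18.png',grid(im,.38,-.43,.2,.01,1))
go(.4483,-.3878,.175,1.37)
```

```text
[ 0.44827483 -0.38758902  0.21044665] 0.038265523841757965 [0.25966913 0.19612136 0.33948167]
t 25.5333 at [ 0.4484 -0.3878  0.2115] ang 1.369 shift [ 3.65  0.   -0.01] turn -0.001
```

View pics/w18b.png

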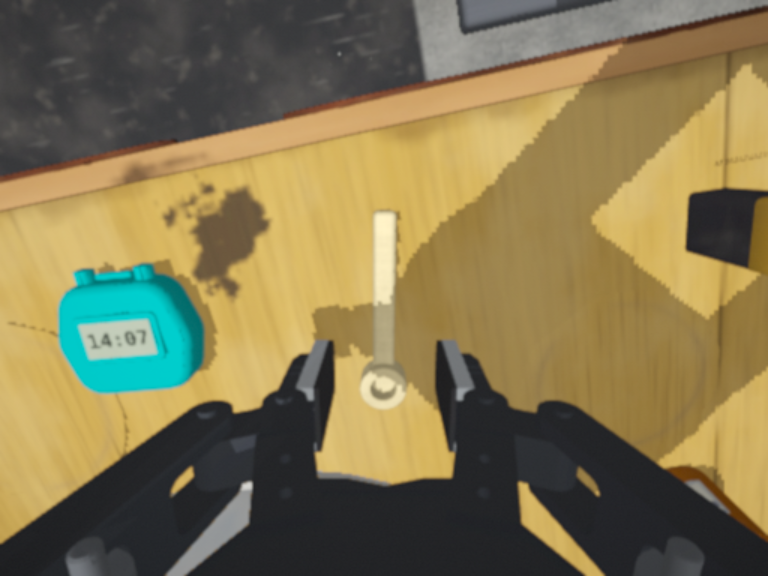

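View pics/o18.png

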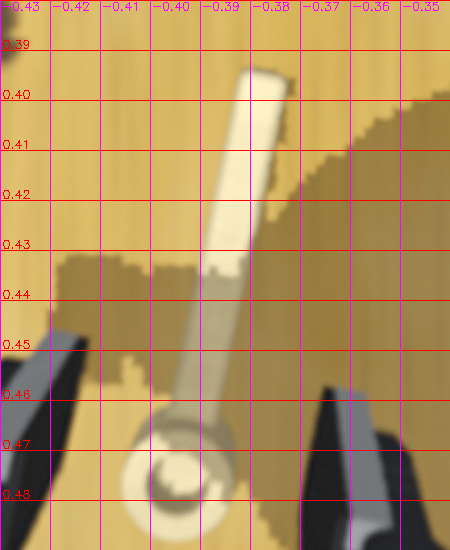

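servo_tool:
  steps:
    - [[1.5,0,0,0,0.1],[2.8,0,0,0,0.1],[3.5,0,0,0,0.1],[3.6,0,0,0,0.1],[3.6,0,0,0,0.95],[3.6,0,0,0,0.95],[3.6,0,0,0,0.95],[3.6,0,0,0,0.95],[3.6,0,0,0,0.95],[3.6,0,0,0,0.95]]
  grip_force: 50

```text
time: 26.37
ee_pos: [0.4489, -0.3878, 0.1751]
tcp_rot: [[0.001, 0.199, 0.98], [-0.001, 0.98, -0.199], [-1.0, -0.001, 0.001]]
wrist_force: [-2.5, 0.7, 5.9]
gripper_width: 0.008
```

Run:
```python
from h import *
s=readout.get_state(); print(s['ee_pos'],s['gripper_width'],s['wrist_force'])
b=np.array([.4427,-.0016,0]); t=b+Rz(-.1036)@[.010,.040,0]; print(t)
go(t[0],t[1],.255,1.571-.1036)
```

```text
[ 0.44892626 -0.38775016  0.17509627] 0.00799767522120956 [-2.51254995  0.69141254  5.9280749 ]
[0.45678297 0.03715138 0.        ]
t 26.3667 at [ 0.4489 -0.3878  0.1751] ang 1.37 shift [-8.03 41.79 -7.7 ] turn -0.097
```

servo_tool:
  steps:
    - [[-2,0,0,0,0.95],[-5,0,0,0,0.95],[-8,1,-0.2,0,0.95],[-10,4,-0.7,-0.03,0.95],[-10,8,-1.5,-0.06,0.95],[-10,12,-2.2,-0.097,0.95],[-10,16,-3,-0.097,0.95],[-10,20,-3.7,-0.097,0.95],[-10,24,-4.4,-0.097,0.95],[-10,28,-5.2,-0.097,0.95],[-10,32,-5.9,-0.097,0.95],[-10,36,-6.6,-0.097,0.95],[-10,39,-7.2,-0.097,0.95],[-10,41,-7.5,-0.097,0.95],[-10,41.8,-7.7,-0.097,0.95],[-10,41.8,-7.7,-0.097,0.95],[-10,41.8,-7.7,-0.097,0.95],[-10,41.8,-7.7,-0.097,0.95]]

```text
time: 27.87
ee_pos: [0.4568, 0.0365, 0.2742]
tcp_rot: [[0.0, 0.104, 0.995], [-0.0, 0.995, -0.104], [-1.0, -0.0, 0.0]]
wrist_force: [0.3, -0.8, 0.2]
gripper_width: 0.0078
```

Run:
```python
from h import *
s=readout.get_state(); e=s['ee_pos'];print(e,s['gripper_width'],s['wrist_force'])
c,f=snap('wrist','w19')
b=(.4427,-.0016,-.1036)
h=e[2]-.1751+.007
K=Rz(-.1036); p=e-K@[.010,0,0]
key=np.array([[-.046,-.005,h],[.024,-.005,h],[.024,.005,h],[-.046,.005,h]])
overlay('w19',trayitems(*b,.039)+[(pose(key,p[0],p[1],-.1036),(0,255,255),True)],(60,452,60,354),2,'w19b')
go(.4568,.0372,.219,1.571-.1036)
snap('side','d19'); f=cv2.imread('pics/d19.png')[130:230,170:270]; cv2.imwrite('pics/d19b.png',cv2.resize(f,None,fx=6,fy=6,interpolation=cv2.INTER_CUBIC))
```

```text
[0.45676481 0.03647309 0.27424767] 0.00784178393725172 [ 0.27750753 -0.75850164  0.23488597]
t 27.9167 at [0.4568 0.0363 0.2742] ang 1.466 shift [ 5.52  0.09 -0.01] turn -0.002
```

View pics/w19b.png

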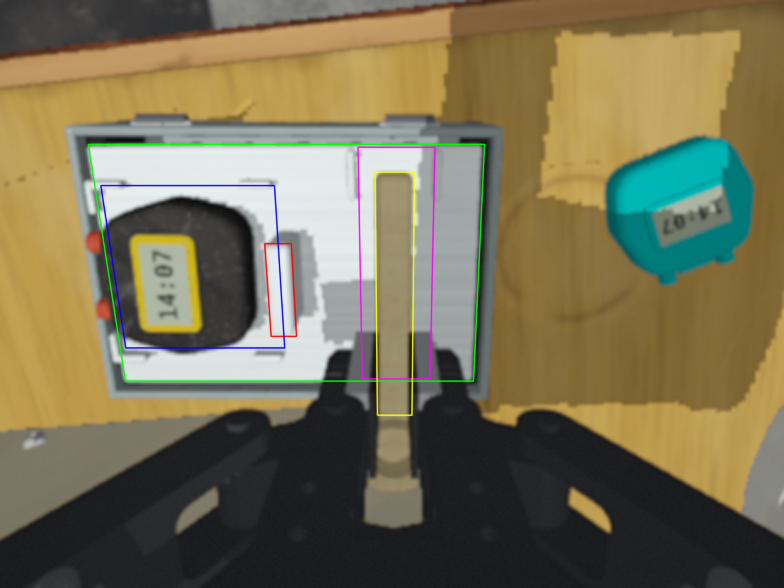

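View pics/d19b.png

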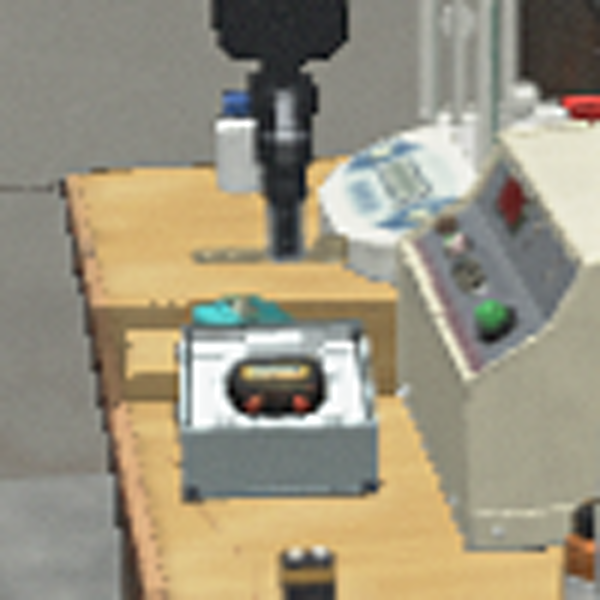

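servo_tool:
  steps:
    - [[2,0.05,0,0,0.95],[3.5,0.05,0,0,0.95],[4.6,0.05,0,0,0.95],[5.2,0.05,0,0,0.95],[5.5,0.05,0,0,0.95],[5.6,0.05,0,0,0.95],[5.6,0.05,0,0,0.95],[5.6,0.05,0,0,0.95],[5.6,0.05,0,0,0.6],[5.6,0.05,0,0,0.5],[5.6,0.05,0,0,0.5],[5.6,0.05,0,0,0.5]]

```text
time: 28.97
ee_pos: [0.4568, 0.0379, 0.2184]
tcp_rot: [[0.0, 0.104, 0.995], [-0.0, 0.995, -0.104], [-1.0, -0.0, 0.0]]
wrist_force: [-0.1, -0.1, 0.1]
gripper_width: 0.0213
```

servo_tool:
  steps:
    - [[-1,0,0,0,0.5],[-3,0,0,0,0.5],[-6,0,0,0,0.5],[-10,0,0,0,0.5],[-12,0,-2,0,0.5],[-12,0,-4,0,0.5],[-12,0,-4,0,0.5],[-12,0,-4,0,0.5]]

```text
time: 29.63
ee_pos: [0.4164, 0.0421, 0.3393]
tcp_rot: [[0.002, 0.103, 0.995], [-0.0, 0.995, -0.103], [-1.0, -0.0, 0.002]]
wrist_force: [-0.0, -0.0, -0.5]
gripper_width: 0.0214
```

Run:
```python
from h import *
s=readout.get_state(); e=s['ee_pos'];print(s['time'],e,s['gripper_width'],s['wrist_force'])
c,f=snap('wrist','w20')
b=(.4427,-.0016,-.1036)
h=.05
key=np.array([[-.046,.035,h],[.024,.035,h],[.024,.045,h],[-.046,.045,h]])
overlay('w20',boxitems(*b)[:1]+trayitems(*b,.039)+[(pose(key,*b),(0,255,255),True)],(60,452,80,374),2,'w20b')
snap('side','d20'); f=cv2.imread('pics/d20.png')[150:270,170:270]; cv2.imwrite('pics/d20b.png',cv2.resize(f,None,fx=5,fy=5,interpolation=cv2.INTER_CUBIC))
snap('scene','s20')
overlay('s20',boxitems(*b)[:1]+trayitems(*b,.039)+[(pose(key,*b),(0,255,255),True)],(200,320,180,290),6,'s20b')
```

```text
29.6333 [0.41639635 0.04214461 0.33929053] 0.021352986620478798 [-0.03439004 -0.01170147 -0.45773963]
```

View pics/w20b.png

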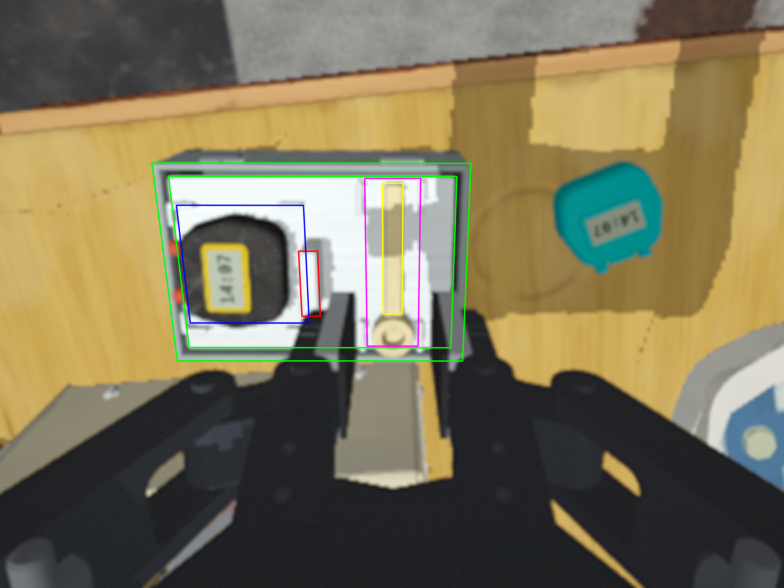

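View pics/d20b.png

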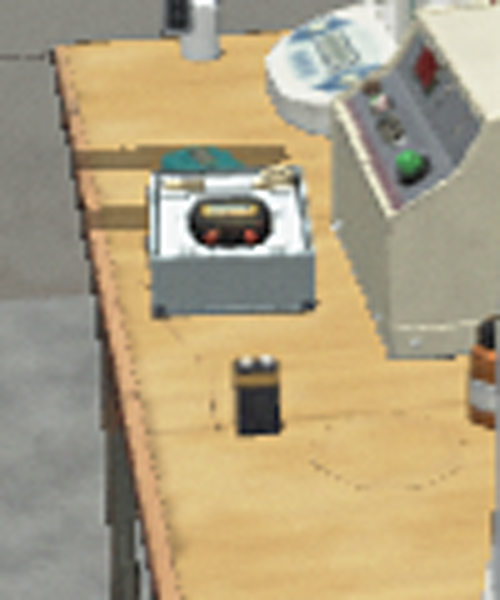

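View pics/s20b.png

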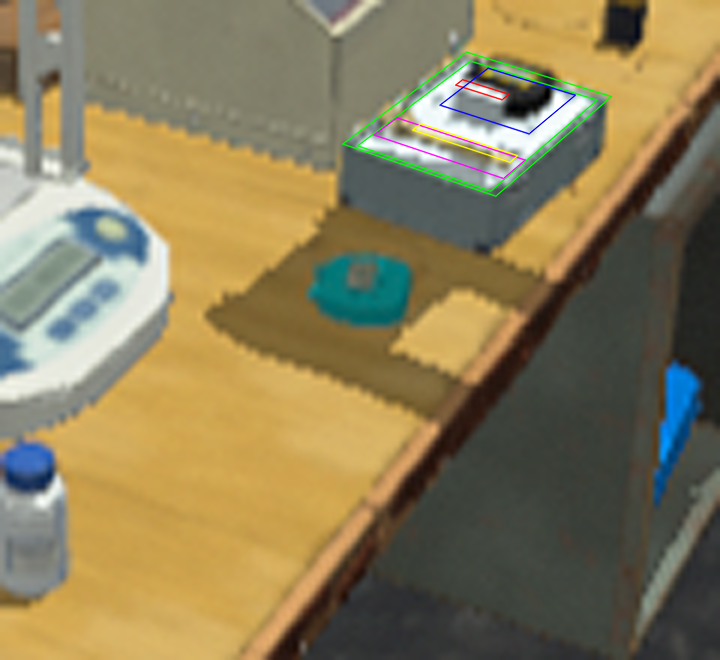

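```bash
python3 -c "
from rig import job
print(job.finish_job())"
```

```text
the job is handed in; nothing more can be done
None
```

I packed the box and handed the job in at about 29.8 s of the 72 s; no verdict was reported. The tin went into the large pocket and the reel into the small one. The tray followed over them, then the black stopwatch, turned a quarter so it could be gripped across its long side, and last the key with its head towards +x.

**Last checks:**
- **Tin and reel:** in the side and scene views, taken before the tray went on, both stood where the pockets project, upright and at the right height.
- **Tray:** it sat within about 1 mm of its modelled place, inside the rim.
- **Stopwatch and key:** the stopwatch lay face up between its stops. The key matched its predicted outline in the lane in the wrist view.
- **Battery, bottles and box:** all still standing; the box rim still matched its first fit. I judged this by eye and did not measure the shifts.
- **Gripper:** clear and open, with the wrist force near zero.

**Disagreements:**
- The projected outlines in the fixed cameras were a few millimetres off, most for the stopwatch in the side view and the key in the scene view. I put this down to the 2 mm calibration and trusted the wrist views.
- The networks put some labels on the wrong things: battery and white bottle on the box, stopwatch on the turquoise look-alikes. I chose by colour and shape in the pictures. For the stopwatch and tin that was from the survey views, without the one-line list of candidates and enlarged crop you asked for before reaching.
- I took the heights of most parts and places from the text and checked them by overlay rather than measuring them from two views.

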